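# Set the end clearance of a relay row with a feeler blade

## Task

Loosen the red clamp knob of the rail's grey end stop and slide the stop back, then put all the blue relays side by side in the channel, upright, as a closed row against the blue fixed end. Slide the orange-handled feeler blade down into the gap between the last relay and the stop, bring the stop up until you feel it just nip the blade without forcing it, with the whole row closed up, and turn the knob back to lock it there. Then draw the blade out and stand it back in its black holder, so that a clear gap of one blade thickness is left; leave the solder reel and the yellow-lidded tin alone.

Things in the scene. Friction and masses are not known exactly. Their poses are not given: they have to be found in the camera images.
- rail: fixed aluminium relay rail, 290 x 60 mm, blue end block (46 mm wide, top 32 mm above the bench). Origin: at bench level under that block's inner face; x runs along the channel away from it, y across, z up. Channel floor 12 mm above the bench, 34 mm wide between low lips (tops at 18 mm). Relays stand in it with their 20 mm side along x: closed row centres at x = 10, 30, 50, 70 mm
- stop_face (a point): on the face of the grey sliding end stop that looks at the fixed end: channel centre line, 23 mm above the bench (height of the relay centres in the channel). The stop reaches 84 mm back from here, 28 mm wide in its first 32 mm, 46 mm behind; flat top 34 mm above the bench, level with the relays' tops. With the knob loose it can be dragged by the knob with about 1 N
- stop (a joint): distance of the stop's face from the fixed end's face, m (0 to 0.145); starts near the fixed end, clamped
- knob (a joint): red clamp knob on the stop, rad: 0 = locked (bar along the rail), grows anticlockwise from above to 1.2 = fully loose. The stop slides freely above about 0.7 and is held below about 0.3; loose counts above 0.9, locked below 0.2. Turns with about 0.1 N m, stays where left
- knob_grip (a point): point to grip on the knob's axis, 56 mm above the bench, 58 mm behind the stop's face. The knob is an upright bar 36 mm long, 12 mm thick (grip across this), 24 mm high, its top 67 mm above the bench; the point's x is along the bar
- feeler_handle (a point): centre of the feeler's orange handle, 24 (x, along the blade's thickness) x 20 (y) x 44 mm high, 70 g; grip across the 20 mm. Its 6 mm thick, 20 mm wide blade ends 41 mm below this point, the last 4 mm tapered to 3 mm. In the gap, x along the rail, the handle's underside rests on the last relay and the stop, this point 56 mm above the bench; it stands by itself if the gap is under 14 mm
- feeler_blade (a point): centre of the feeler's blade, 31 mm below the handle's centre; 25 mm above the bench when fully in the gap
- holder_slot (a point): centre of the mouth of the slot in the fixed black feeler holder, 30 mm above the bench; the slot is 11 mm (x) x 25 mm (y), 24 mm deep; the holder block is 46 x 44 mm. Feeler fully home in it: handle's centre 52 mm above the bench, feeler x along the point's x (either way round)
- solder: solder reel with red flanges, 58 x 76 x 50 mm, loose bystander, origin under its centre
- tin: yellow-lidded tin, 49 mm across, 24 mm high, loose bystander, origin under its centre
- relay_1_c (a point): centre of a blue relay (some may be absent), 20 mm (x) x 28 mm (y) x 22 mm high, about 60 g; take it across its 28 mm side, so that the fingers stand beside and not between the relays in the channel
- relay_1: the same relay; origin under its centre
- relay_2_c (a point): centre of another such relay, possibly absent
- relay_2: the same relay; origin under its centre
- relay_3_c (a point): centre of another such relay, possibly absent
- relay_3: the same relay; origin under its centre
- relay_4_c (a point): centre of another such relay, possibly absent
- relay_4: the same relay; origin under its centre
- feeler: the feeler; origin at the blade's tip, z up through the handle
Not all that is in view belongs to the job. Leave any pink look-alike of the relay_4 alone. What is shaped like the feeler but turquoise is not meant.

How it is judged:
By the outcome, as a careful person would: the job done as asked, in the order asked, and still so for the second after the job is handed in, with the robot touching nothing.
Of relay_1, relay_2, relay_3, relay_4 only 2 to 4 are there at a start; the rules pass over those that are not, and their reading is None.
At some moment in a run one of relay_1, relay_2, relay_3, relay_4 may be knocked a few centimetres aside while the robot is not near it.
It also fails if it takes over 210 s, if anything falls off the work surface, if the arm or the gripper's body presses on something with over 40 N, if the wrist force passes 120 N, or if a joint passes its speed limit or range.

## Robot

A 6-joint arm with a two-finger parallel gripper is mounted at the origin on a cart in front of the work surface, level with it; the furniture and walls round the work are solid. World frame = base frame: x ahead of the robot, y to its left, z up, the work surface at z = 0. Lengths are in mm, angles in rad, forces in N, time in s.
With the tool pointing down it reaches from about 250 to 725 mm from the base axis. Payload 4 kg.
Tool frame: the origin (TCP) lies midway between the tips of the shut fingers; the grasp point (between the pads) lies 19 mm behind it (r.tcp_to_grasp is the z of the grasp point in the tool frame, in mm); z points along the fingers, y is the line along which they close (so a half turn about z gives the same grasp; the last joint's range is limited). The gripper opens to 85 mm and grips with 20 to 120 N. Pads are 22 mm wide; open, the fingers measure 114 mm over their backs; the gripper's body (76 mm by 85 mm) begins 54 mm behind the grasp point. The pads swing forward as they close: fully open they stand 13 mm farther back than shut.
Start: joints at [-1.187, 0.241, 0.005, 1.335, 0, 1.571], TCP at [187.221, -463.624, 231.306] pointing down, gripper open.
Joint ranges: [-2.72, 2.72], [-1.05, 1.87], [-1.09, 1.28], [-1.99, 2.15], [-1.42, 1.44], [-3.14, 3.14]. Speed limits (rad/s): [2.79, 2.79, 3.14, 3.14, 3.14, 3.14].

## Interface

Orientations are given as a unit quaternion [w, x, y, z].
In Python, from workcell import r gives the robot as it stands.
- The arm moves only by the tool servo_tool, never from a script. Its argument "steps" is one flat list of numbers, 7 for each row, row after row: the turn, a rotation vector about the tool's x, y, z in rad, then the shift along the tool's x, y, z in cm, then the finger opening in cm, from 0 to 8.54. In form: [rx, ry, rz, tx, ty, tz, claw, rx, ry, rz, tx, ty, tz, claw, ...]. A call has 1 to 8 rows; each row shifts and turns the commanded pose from where the row before left it, along the tool's axes as they then stand; what a row does not reach is not made up. A row lasts 1/12 s, in which the tool goes at most 41.7 mm and 7.16 degrees, less where a joint would pass 70% of its speed; a pose out of reach is approached as far as the arm can. A call is refused whole if a number of a shift passes 4.17 or a number of a turn 0.125, either way. A call with a gripper value outside its range is refused whole. The fingers move at their own pace and stop on an object; the grip force is fixed at half the most. Time passes only in rows, so rows that do not move let the fingers close. It gives the time, the measured TCP pose, the force, the opening and the grip force at its end, in the units of the state.
- r.get_state(): the state, without advancing time (a new reading comes with each control period).
- r.get_image(name): name is "scene" or "top" or "wrist"; returns the picture (400x640x3 uint8, red, green, blue); there is no depth.
- r.camera_params(name): a dict with "fx", "fy", "cx", "cy" (pixels), "pose" (4x4, takes a point from camera to world coordinates). Camera axes: x right, y down, z forward; pixel columns grow to the right and rows downward; lengths in mm; the calibration is good to about 2 mm. A picture is of the moment at which its call begins: read the wrist's pose just before it. camera_params takes no time and is no camera call; for the wrist camera it gives the pose at the moment of the call.
- r.hand_in(): hands the job in; it is judged then, once.
Trained networks look in the newest picture that a camera, given by its name, has taken for a name from the list of things; names that differ only in an ending like _2 or _b are one class to them, and where a whole thing is asked for, a point or a joint stands for the part that bears it (a point fixed in the world has none). Each returns a list of dicts, best first, with "score" (0 to 1); they miss things now and then, are a little off and sometimes report something else, mostly with a low value. They report only what shows in the picture. A call takes as long as a camera call. They do not tell look-alikes from the thing itself.
- r.find_in(camera, thing): "box" ([left, top, right, bottom] in pixels, round what is visible of it).
The state is a dict: "clock": time; "qpos": joint angles; "qvel": joint speeds; "effort": joint torques, N m; "ee_pos": TCP position; "tool_rot": TCP orientation; "ft_force": force on the tool from outside, world axes, zero at the start; "moment": the same for the moment, N m; "width": finger opening in mm; "grasp_force": force on a finger pad.
Only numpy, scipy, OpenCV 4.12 (cv2) and the standard library are available. Lean on these libraries where they do the work, as an engineer would, in place of code of your own. Each camera call takes 0.05 s, during which the arm holds its last target. There are 200 camera calls.

## Working session

There is one attempt and no reset: what is moved stays moved. The work goes in short steps, Python scripts to look and compute and a tool call to move; the robot and the scene stay as the last step left them, time stands still between calls to the robot, and variables do not carry over. Pictures are saved under pics/ and viewed, at most 14 in all, crops included, and the job is handed in when it is done.

Besides the shell and the picture viewer there is one more tool, called after "Request:" as name(argument=value, ...) on one line, values as JSON. servo_tool: Moves the arm, as the interface text tells. Its arguments: {"type":"object","properties":{"steps":{"type":"array","items":{"type":"number"}}},"required":["steps"]}

```bash
mkdir -p pics; ls
cat > h.py <<'E'
import numpy as np, cv2
from workcell import r
def snap(c,f):
    im=r.get_image(c); cv2.imwrite('pics/'+f,cv2.cvtColor(im,cv2.COLOR_RGB2BGR)); return im
def world(c,u,v,z,P=None):
    P=P or r.camera_params(c); T=np.array(P['pose'])
    d=T[:3,:3]@np.array([(u-P['cx'])/P['fx'],(v-P['cy'])/P['fy'],1]); o=T[:3,3]
    return o+d*(z-o[2])/d[2]
def pix(c,p,P=None):
    P=P or r.camera_params(c); T=np.array(P['pose'])
    q=T[:3,:3].T@(np.array(p)-T[:3,3]); return np.array([P['fx']*q[0]/q[2]+P['cx'],P['fy']*q[1]/q[2]+P['cy']])
E
python3 - <<'E'
from h import *
snap('top','t1.png'); snap('scene','s1.png')
for n in ['rail','stop_face','knob_grip','feeler','feeler_handle','holder_slot','solder','tin','relay_1']:
    for d in r.find_in('top',n)[:5]: 
        b=d['box']; print(n,round(d['score'],2),np.round(b),np.round(world('top',(b[0]+b[2])/2,(b[1]+b[3])/2,25)))
print(r.camera_params('top')); s=r.get_state(); print(s['clock'],s['ee_pos'],s['tool_rot'],s['ft_force'])
E
```

```text
pics
stop_face 0.8 [220. 184. 253. 205.] [530.  63.  25.]
knob_grip 0.65 [224. 187. 240. 196.] [539.  77.  25.]
feeler 0.42 [200. 228. 209. 240.] [427. 150.  25.]
holder_slot 0.52 [196. 224. 217. 244.] [426. 145.  25.]
solder 0.78 [346. 140. 367. 163.] [ 638. -265.   25.]
solder 0.61 [167. 184. 274. 207.] [528. 107.  25.]
tin 0.51 [333. 237. 354. 254.] [ 384. -221.   25.]
relay_1 0.56 [402. 164. 412. 172.] [ 590. -402.   25.]
relay_1 0.55 [378. 176. 393. 184.] [ 559. -341.   25.]
relay_1 0.46 [413. 210. 425. 220.] [ 461. -425.   25.]
relay_1 0.43 [335. 238. 353. 256.] [ 382. -222.   25.]
{'fx': 471.0824564199709, 'fy': 471.0824564199709, 'cx': 321.9506870068548, 'cy': 195.40448819348677, 'pose': array([[-2.70303573e-02, -9.92198633e-01,  1.21701404e-01,
         3.66118446e+02],
       [-9.99586008e-01,  2.80285461e-02,  6.49719913e-03,
        -1.75426525e+02],
       [-9.85762552e-03, -1.21475399e-01, -9.92545492e-01,
         1.28916571e+03],
       [ 0.00000000e+00,  0.00000000e+00,  0.00000000e+00,
         1.00000000e+00]])}
0.55 [ 187.21146748 -463.61371907  231.30928264] [4.39663433e-06 9.81646080e-01 1.90711754e-01 3.08496796e-06] [-0.35558759  0.19846944 -0.17642818]
```

View pics/t1.png

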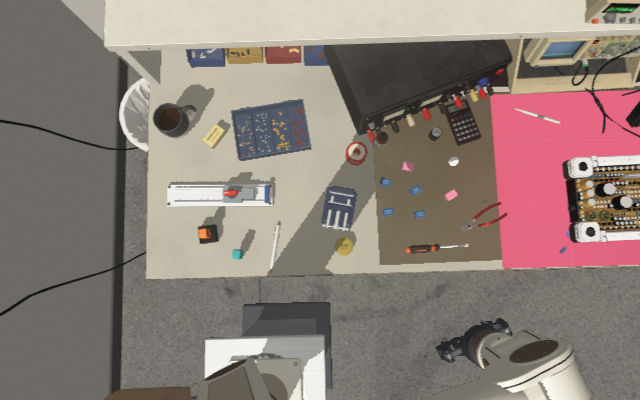

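View pics/s1.png

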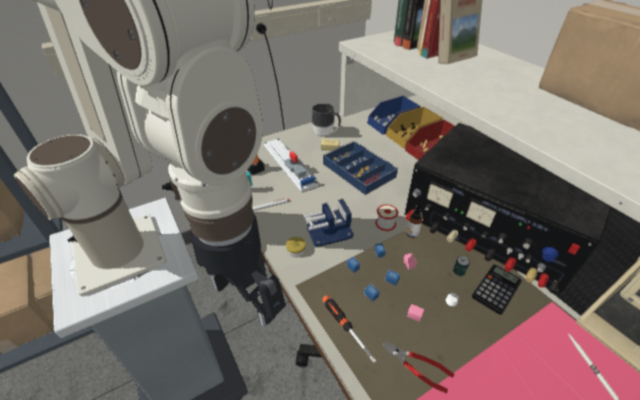

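Run:
```python
from h import *
from scipy.spatial.transform import Rotation as R
s=r.get_state();q=s['tool_rot'];T=np.eye(4);T[:3,:3]=R.from_quat([q[1],q[2],q[3],q[0]]).as_matrix();T[:3,3]=s['ee_pos']
P=r.camera_params('wrist');print(np.round(np.linalg.inv(T)@P['pose'],3),P['fx'],P['cx'],P['cy']);print(np.round(T,3))
for uv in [(167,195),(274,195),(231,192),(207,234),(385,182),(415,190),(388,212),(419,214),(355,152),(345,245)]: print(uv,np.round(world('top',*uv,30)))
```

```text
[[ 0.00000e+00 -9.52000e-01 -3.06000e-01  7.67930e+01]
 [ 1.00000e+00 -0.00000e+00  1.00000e-03 -1.15000e-01]
 [-1.00000e-03 -3.06000e-01  9.52000e-01 -1.42075e+02]
 [ 0.00000e+00  0.00000e+00  0.00000e+00  1.00000e+00]] 282.0415357589104 316.77547180328327 198.02697810251735
[[ 9.27000e-01  3.74000e-01  0.00000e+00  1.87211e+02]
 [ 3.74000e-01 -9.27000e-01 -0.00000e+00 -4.63614e+02]
 [ 0.00000e+00  0.00000e+00 -1.00000e+00  2.31309e+02]
 [ 0.00000e+00  0.00000e+00  0.00000e+00  1.00000e+00]]
(167, 195) [533. 251.  30.]
(274, 195) [525. -38.  30.]
(231, 192) [537.  78.  30.]
(207, 234) [425. 143.  30.]
(385, 182) [ 552. -338.   30.]
(415, 190) [ 528. -418.   30.]
(388, 212) [ 471. -343.   30.]
(419, 214) [ 463. -425.   30.]
(355, 152) [ 637. -260.   30.]
(345, 245) [ 386. -225.   30.]
```

Request:
servo_tool(steps=[0.122, 0, 0, 0, 0, 0, 8.5, 0, 0, 0.122, 0, 0, 0, 8.5])

```text
clock: 0.72
ee_pos: [186.9, -462.9, 225.6]
tool_rot: [-0.067, 0.989, 0.129, -0.017]
ft_force: [-0.2, -1.0, -1.8]
width: 85.3
grasp_force: 0.0
```

Request:
servo_tool(steps=[0, 0, -0.122, 0, 0, 0, 8.5, -0.122, 0, 0, 0, 0, 0, 8.5, 0, 0, 0, 3.37, -2.26, 0, 8.5, 0, 0, 0, 3.37, -2.26, 0, 8.5, 0, 0, 0, 3.37, -2.26, 0, 8.5, 0, 0, 0, 3.37, -2.26, 0, 8.5, 0, 0, 0, 3.37, -2.26, 0, 8.5, 0, 0, 0, 3.37, -2.26, 0, 8.5])

```text
clock: 1.38
ee_pos: [324.6, -260.6, 231.6]
tool_rot: [0.0, 0.982, 0.19, 0.0]
ft_force: [1.6, -0.3, 0.8]
width: 84.8
grasp_force: 0.0
```

Request:
servo_tool(steps=[0, 0, 0, 3.37, -2.26, 0, 8.5, 0, 0, 0, 3.37, -2.26, 0, 8.5, 0, 0, 0, 3.37, -2.26, 0, 8.5, 0, 0, 0, 3.37, -2.26, 0, 8.5, 0, 0, 0, 3.37, -2.26, 0, 8.5, 0, 0, 0, 3.37, -2.26, 0, 8.5, 0, 0, 0, 3.37, -2.26, 0, 8.5, 0, 0, 0, 3.37, -2.26, 0, 8.5])

```text
clock: 2.05
ee_pos: [507.1, 8.4, 231.5]
tool_rot: [0.0, 0.982, 0.191, 0.0]
ft_force: [0.9, 0.1, -0.1]
width: 84.8
grasp_force: 0.0
```

Request:
servo_tool(steps=[0, 0, 0.122, 0, 0, 0, 8.5, 0, 0, 0.122, 0, 0, 0, 8.5, 0, 0, 0.122, 0, 0, 0, 8.5, 0, 0, 0.122, 0, 0, 0, 8.5, 0, 0, 0.122, 0, 0, 0, 8.5, 0, 0, 0.122, 0, 0, 0, 8.5, 0, 0, 0.122, 0, 0, 0, 8.5, 0, 0, 0.122, 0, 0, 0, 8.5])

```text
clock: 2.72
ee_pos: [472.6, -145.8, 231.5]
tool_rot: [-0.063, 0.98, -0.186, -0.004]
ft_force: [0.5, -0.1, 0.4]
width: 84.9
grasp_force: 0.0
```

Request:
servo_tool(steps=[0, 0, 0.122, 0, 0, 0, 8.5, 0, 0, 0.122, 0, 0, 0, 8.5, 0, 0, 0.122, 0, 0, 0, 8.5, 0, 0, 0.122, 0, 0, 0, 8.5, 0, 0, 0.122, 0, 0, 0, 8.5, 0, 0, 0.122, 0, 0, 0, 8.5, 0, 0, 0.122, 0, 0, 0, 8.5, 0, 0, 0.122, 0, 0, 0, 8.5])

```text
clock: 3.38
ee_pos: [311.0, -329.5, 232.4]
tool_rot: [-0.16, 0.864, -0.477, -0.034]
ft_force: [0.4, -0.7, -0.3]
width: 85.1
grasp_force: 0.0
```

```bash
cat >> h.py <<'E'
from scipy.spatial.transform import Rotation as R
def tool():
    s=r.get_state();q=s['tool_rot'];T=np.eye(4);T[:3,:3]=R.from_quat([q[1],q[2],q[3],q[0]]).as_matrix();T[:3,3]=s['ee_pos']
    return T,np.arctan2(T[1,0],T[0,0])
def to(x,y,z,psi,T=None):
    "shift in tool cm (present axes), rz turn, tilt fix to reach TCP x,y,z, yaw psi"
    T=T if T is not None else tool()[0]
    p=np.arctan2(T[1,0],T[0,0]); d=T[:3,:3].T@(np.array([x,y,z])-T[:3,3])/10
    G=np.array([[np.cos(psi),np.sin(psi),0],[np.sin(psi),-np.cos(psi),0],[0,0,-1]]).T if 0 else np.column_stack([[np.cos(psi),np.sin(psi),0],[np.sin(psi),-np.cos(psi),0],[0,0,-1]])
    rv=R.from_matrix(T[:3,:3].T@G).as_rotvec()
    print('shift cm',np.round(d,2),'rotvec',np.round(rv,3))
E
python3 - <<'E'
from h import *
snap('wrist','w1.png'); T,p=tool(); print(np.round(T,3),p,r.get_state()['qpos'])
for n in ['rail','stop_face','knob_grip','feeler_handle','holder_slot']:
    for d in r.find_in('wrist',n)[:3]: 
        b=d['box']; print(n,round(d['score'],2),np.round(b),np.round(world('wrist',(b[0]+b[2])/2,(b[1]+b[3])/2,34)))
E
```

```text
[[ 5.35000e-01 -8.40000e-01  9.10000e-02  3.06210e+02]
 [-8.17000e-01 -4.87000e-01  3.09000e-01 -3.32553e+02]
 [-2.15000e-01 -2.40000e-01 -9.47000e-01  2.31542e+02]
 [ 0.00000e+00  0.00000e+00  0.00000e+00  1.00000e+00]] -0.9911675030056631 [-0.99211896  0.31037195  0.05128893  1.52862771  0.24792304  3.14063413]
rail 0.87 [119. 195. 176. 294.] [511.  51.  34.]
rail 0.72 [170. 287. 184. 297.] [426. 138.  34.]
rail 0.65 [ 67.   3. 146.  60.] [ 625. -271.   34.]
stop_face 0.66 [120. 217. 158. 262.] [529.  54.  34.]
knob_grip 0.82 [121. 242. 139. 265.] [539. 111.  34.]
holder_slot 0.68 [166. 272. 187. 290.] [436. 109.  34.]
holder_slot 0.25 [236.  33. 260.  62.] [ 467. -344.   34.]
```

View pics/w1.png

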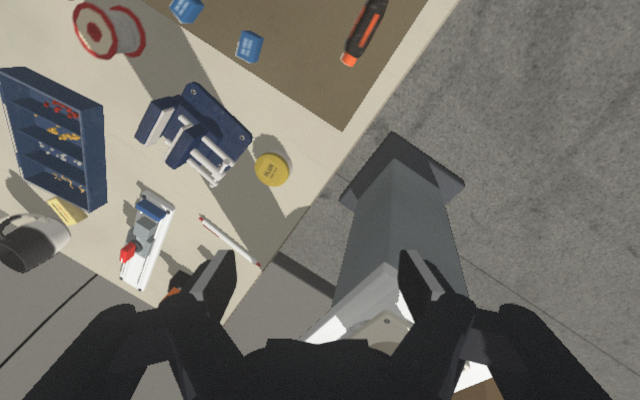

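Run:
```python
from h import *
T,p=tool();to(*T[:3,3],p); to(*T[:3,3],1.571); to(*T[:3,3],0.4)
```

```text
shift cm [0. 0. 0.] rotvec [-0.252  0.212 -0.027]
shift cm [0. 0. 0.] rotvec [-0.369 -0.239 -2.545]
shift cm [0. 0. 0.] rotvec [-0.357  0.004 -1.39 ]
```

Request:
servo_tool(steps=[-0.0176, -0.0114, -0.1212, 0, 0, 0, 8.5, -0.0176, -0.0114, -0.1212, 0, 0, 0, 8.5, -0.0176, -0.0114, -0.1212, 0, 0, 0, 8.5, -0.0176, -0.0114, -0.1212, 0, 0, 0, 8.5, -0.0176, -0.0114, -0.1212, 0, 0, 0, 8.5, -0.0176, -0.0114, -0.1212, 0, 0, 0, 8.5, -0.0176, -0.0114, -0.1212, 0, 0, 0, 8.5])

```text
clock: 4.27
ee_pos: [313.4, -327.1, 232.4]
tool_rot: [-0.126, 0.99, -0.063, -0.027]
ft_force: [-0.1, -0.3, 0.9]
width: 85.0
grasp_force: 0.0
```

Request:
servo_tool(steps=[-0.0176, -0.0114, -0.1212, 0, 0, 0, 8.5, -0.0176, -0.0114, -0.1212, 0, 0, 0, 8.5, -0.0176, -0.0114, -0.1212, 0, 0, 0, 8.5, -0.0176, -0.0114, -0.1212, 0, 0, 0, 8.5, -0.0176, -0.0114, -0.1212, 0, 0, 0, 8.5, -0.0176, -0.0114, -0.1212, 0, 0, 0, 8.5, -0.0176, -0.0114, -0.1212, 0, 0, 0, 8.5])

```text
clock: 4.85
ee_pos: [313.4, -326.9, 232.5]
tool_rot: [-0.069, 0.932, 0.356, -0.015]
ft_force: [-0.5, 0.0, 0.5]
width: 85.1
grasp_force: 0.0
```

Request:
servo_tool(steps=[-0.0176, -0.0114, -0.1212, 0, 0, 0, 8.5, -0.0176, -0.0114, -0.1212, 0, 0, 0, 8.5, -0.0176, -0.0114, -0.1212, 0, 0, 0, 8.5, -0.0176, -0.0114, -0.1212, 0, 0, 0, 8.5, -0.0176, -0.0114, -0.1212, 0, 0, 0, 8.5, -0.0176, -0.0114, -0.1212, 0, 0, 0, 8.5, -0.0176, -0.0114, -0.1212, 0, 0, 0, 8.5, 0, 0, 0, 0, 0, 0, 8.5])

```text
clock: 5.52
ee_pos: [312.8, -326.6, 232.8]
tool_rot: [0.0, 0.705, 0.709, -0.0]
ft_force: [-0.5, -0.2, -0.2]
width: 85.0
grasp_force: 0.0
```

Run:
```python
from h import *
print(tool(),r.get_state()['qpos']);to(470,70,200,1.571)
```

```text
(array([[-5.06545897e-03,  9.99987085e-01,  4.12642713e-04,
         3.12756278e+02],
       [ 9.99986788e-01,  5.06581767e-03, -8.72899204e-04,
        -3.26589701e+02],
       [-8.74978304e-04,  4.08215626e-04, -9.99999534e-01,
         2.32796506e+02],
       [ 0.00000000e+00,  0.00000000e+00,  0.00000000e+00,
         1.00000000e+00]]), np.float64(1.575861809370929)) [-8.06826312e-01  1.44633063e-01 -1.10801659e-01  1.31444583e+00
 -3.05898750e-04  7.58904214e-01]
shift cm [39.58 15.92  3.25] rotvec [0.    0.001 0.005]
```

Request:
servo_tool(steps=[0, 0, 0.005, 3.6, 1.45, 0.3, 8.5, 0, 0, 0, 3.6, 1.45, 0.3, 8.5, 0, 0, 0, 3.6, 1.45, 0.3, 8.5, 0, 0, 0, 3.6, 1.45, 0.3, 8.5, 0, 0, 0, 3.6, 1.45, 0.3, 8.5, 0, 0, 0, 3.6, 1.45, 0.3, 8.5])

```text
clock: 6.02
ee_pos: [400.7, -109.9, 214.5]
tool_rot: [0.0, 0.71, 0.705, -0.0]
ft_force: [1.6, -1.0, -0.7]
width: 85.5
grasp_force: 0.0
```

Request:
servo_tool(steps=[0, 0, 0, 3.6, 1.45, 0.3, 8.5, 0, 0, 0, 3.6, 1.45, 0.3, 8.5, 0, 0, 0, 3.6, 1.45, 0.3, 8.5, 0, 0, 0, 3.6, 1.45, 0.3, 8.5, 0, 0, 0, 3.6, 1.45, 0.3, 8.5, 0, 0, 0, 0, 0, 0, 8.5, 0, 0, 0, 0, 0, 0, 8.5])

```text
clock: 6.6
ee_pos: [473.5, 69.9, 198.7]
tool_rot: [-0.0, 0.708, 0.707, -0.001]
ft_force: [0.1, -0.8, 0.5]
width: 85.1
grasp_force: 0.0
```

Run:
```python
from h import *
snap('wrist','w2.png'); T,p=tool(); print(np.round(T[:3,3],3),p)
for n in ['rail','stop_face','knob_grip','feeler_handle','holder_slot']:
    for d in r.find_in('wrist',n)[:3]: 
        b=d['box']; print(n,round(d['score'],2),np.round(b),np.round(world('wrist',(b[0]+b[2])/2,(b[1]+b[3])/2,34)))
```

```text
[473.049  68.482 198.848] 1.5672719664457964
rail 0.65 [339.   1. 410. 255.] [533. 124.  34.]
stop_face 0.77 [350. 146. 393. 221.] [533.  62.  34.]
knob_grip 0.93 [368. 159. 384. 195.] [537.  69.  34.]
feeler_handle 0.89 [207. 175. 241. 207.] [366.  54.  34.]
feeler_handle 0.6 [252. 100. 284. 124.] [421. 140.  34.]
holder_slot 0.59 [250.  90. 300. 131.] [429. 141.  34.]
```

View pics/w2.png

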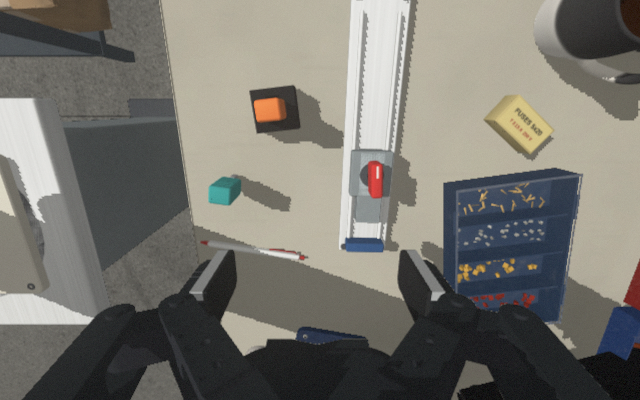

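Run:
```python
from h import *
im=cv2.imread('pics/w2.png'); c=im[80:260,240:420]; cv2.imwrite('pics/c1.png',cv2.resize(c,None,fx=3.3,fy=3.3,interpolation=cv2.INTER_CUBIC))
hsv=cv2.cvtColor(im,cv2.COLOR_BGR2HSV)
def blob(lo,hi,box):
    m=cv2.inRange(hsv,lo,hi); k=np.zeros_like(m); k[box[1]:box[3],box[0]:box[2]]=m[box[1]:box[3],box[0]:box[2]]
    pts=np.argwhere(k>0)[:,::-1].astype(np.float32); return pts
p=blob((0,150,190),(6,255,255),(355,150,395,205)); print('knobtop',len(p),cv2.minAreaRect(p),p.min(0),p.max(0))
b=blob((100,100,60),(125,255,255),(335,225,395,265)); print('blue',b.min(0),b.max(0))
o=blob((5,150,150),(18,255,255),(245,85,300,135)); print('orange',cv2.minAreaRect(o),o.min(0),o.max(0))
```

```text
knobtop 264 ((375.5, 180.5), (31.0, 9.0), 90.0) [371. 165.] [380. 196.]
blue [345. 238.] [382. 251.]
orange ((266.8719482421875, 109.3475570678711), (22.307172775268555, 25.067960739135742), 83.6598129272461) [254.  98.] [280. 121.]
```

View pics/c1.png

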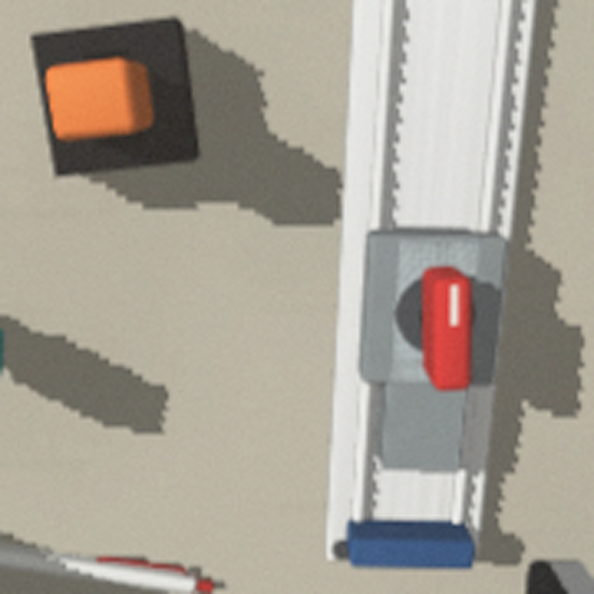

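Run:
```python
from h import *
P=r.camera_params('wrist')
f=lambda x,y,z:world('wrist',240+x/3.3,80+y/3.3,z,P)
for n,x,y,z in [('blkL',350,521,32),('blkR',474,524,32),('bl',368,231,34),('br',506,236,34),('wfl',361,382,34),('wfr',496,384,34),('nfl',384,467,34),('nfr',462,470,34),('railbl',327,558,18),('railtl',355,0,18),('lipL',380,0,18),('knob n',448,389,67),('knob f',447,268,67),('hold1',33,36,30),('hold2',180,19,30),('hold3',198,156,30),('hold4',57,174,30)]:
    print(n,np.round(f(x,y,z),1))
fl=lambda *a:f(*a)
print('fh',[np.round(f(x,y,74),1) for x,y in [(48,68),(120,58),(122,132),(56,140)]])
```

```text
blkL [506.3  -6.7  32. ]
blkR [551.7  -8.2  32. ]
bl [509.5  99.3  34. ]
br [555.   97.3  34. ]
wfl [508.6  47.2  34. ]
wfr [555.4  46.2  34. ]
nfl [517.7  15.4  34. ]
nfr [545.6  14.   34. ]
railbl [499.3 -29.2  18. ]
railtl [505. 171.  18.]
lipL [513.1 171.   18. ]
knob n [531.8  55.1  67. ]
knob f [529.3  92.9  67. ]
hold1 [403.2 160.4  30. ]
hold2 [449.4 165.   30. ]
hold3 [454.  123.4  30. ]
hold4 [407.6 118.1  30. ]
fh [array([416.4, 149.9,  74. ]), array([436.1, 152.3,  74. ]), array([435.7, 132.9,  74. ]), array([417.2, 130.9,  74. ])]
```

Run:
```python
from h import *
to(530.5,73.5,100,1.546)
```

```text
shift cm [0.8  5.73 9.94] rotvec [-0.001  0.     0.017]
```

Request:
servo_tool(steps=[0, 0, 0, 0.27, 1.91, 3.31, 5, 0, 0, 0, 0.27, 1.91, 3.31, 5, 0, 0, 0, 0.27, 1.91, 3.31, 5, 0, 0, 0.017, 0, 0, 0, 5, 0, 0, 0, 0, 0, 0, 5])

```text
clock: 7.32
ee_pos: [528.9, 73.4, 96.9]
tool_rot: [-0.002, 0.716, 0.698, -0.003]
ft_force: [0.5, -0.6, 0.4]
width: 50.1
grasp_force: 0.0
```

Run:
```python
from h import *
to(530.5,73.5,39,1.546)
snap('wrist','w3.png')
```

```text
shift cm [0.02 0.21 5.79] rotvec [-0.008  0.001 -0.   ]
```

View pics/w3.png

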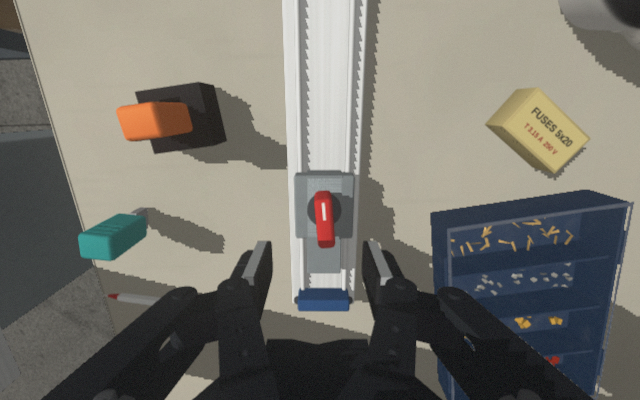

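Request:
servo_tool(steps=[-0.008, 0, 0, 0, 0.2, 2.0, 5, 0, 0, 0, 0, 0, 2.0, 5, 0, 0, 0, 0, 0, 1.8, 5, 0, 0, 0, 0, 0, 0, 3, 0, 0, 0, 0, 0, 0, 0.5, 0, 0, 0, 0, 0, 0, 0.5, 0, 0, 0, 0, 0, 0, 0.5, 0, 0, 0, 0, 0, 0, 0.5])

```text
clock: 8.03
ee_pos: [534.0, 74.9, 44.6]
tool_rot: [0.004, 0.715, 0.699, 0.004]
ft_force: [-2.9, -1.0, 8.0]
width: 10.4
grasp_force: 58.9
```

Request:
servo_tool(steps=[0, 0, 0, 0, 0, 0, 0, 0, 0, 0, 0, 0, 0, 0])

```text
clock: 8.2
ee_pos: [534.0, 74.9, 44.7]
tool_rot: [0.004, 0.715, 0.699, 0.004]
ft_force: [-2.4, -0.1, 6.5]
width: 10.2
grasp_force: 59.0
```

Request:
servo_tool(steps=[0, 0, 0, 0, 0, -0.4, 0, 0, 0, -0.1, 0, 0, 0, 0, 0, 0, -0.1, 0, 0, 0, 0, 0, 0, -0.1, 0, 0, 0, 0, 0, 0, -0.1, 0, 0, 0, 0, 0, 0, -0.1, 0, 0, 0, 0, 0, 0, -0.1, 0, 0, 0, 0, 0, 0, 0, 0, 0, 0, 0])

```text
clock: 8.87
ee_pos: [535.0, 74.7, 45.0]
tool_rot: [0.005, 0.475, 0.88, 0.002]
ft_force: [7.8, -0.3, -18.0]
width: 10.4
grasp_force: 61.8
```

Request:
servo_tool(steps=[0, 0, -0.1, 0, 0, 0, 0, 0, 0, -0.1, 0, 0, 0, 0, 0, 0, -0.1, 0, 0, 0, 0, 0, 0, -0.1, 0, 0, 0, 0, 0, 0, -0.1, 0, 0, 0, 0, 0, 0, -0.05, 0, 0, 0, 0, 0, 0, 0, 0, 0, 0, 0, 0, 0, 0, 0, 0, 0, 0])

```text
clock: 9.53
ee_pos: [535.9, 74.7, 45.0]
tool_rot: [0.006, 0.22, 0.976, 0.001]
ft_force: [10.7, 1.3, -19.9]
width: 10.8
grasp_force: 61.6
```

Run:
```python
from h import *
T,p=tool();s=r.get_state();print(T[:3,3],p,p-1.549,s['ft_force'],s['moment'],s['width'],s['qpos'])
```

```text
[535.89177642  74.71420391  44.98289207] 2.698218516175457 1.149218516175457 [ 10.74885889   1.3084645  -19.85870789] [ 0.09574348 -1.95472719  0.13986614] 10.763324825578042 [ 0.13967043  0.46422678 -0.19032644  0.90430989 -0.00203784  0.58300542]
```

Request:
servo_tool(steps=[0, 0, 0, -0.14, 0.06, 0.3, 0, 0, 0, 0, 0.58, 1.31, 0, 0, 0, 0, 0, 0.58, 1.31, 0, 0, 0, 0, 0, 0.58, 1.31, 0, 0, 0, 0, 0, 0.58, 1.31, 0, 0, 0, 0, 0, 0, 0, 0, 0, 0, 0, 0, 0, 0, 0, 0])

```text
clock: 10.12
ee_pos: [537.6, 132.8, 44.6]
tool_rot: [0.005, 0.219, 0.976, 0.002]
ft_force: [1.6, -0.1, 4.5]
width: 10.4
grasp_force: 65.1
```

Run:
```python
from h import *
T,p=tool();s=r.get_state();print(T[:3,3],p,p-1.549,s['ft_force'],s['moment'],s['width'],s['qpos'])
```

```text
[537.55142858 132.81831322  44.61247121] 2.699577102327967 1.1505771023279672 [ 1.5503477  -0.14958326  4.51832283] [ 0.0768073   0.12414633 -0.04722177] 10.43876622783985 [ 0.24332294  0.48637185 -0.15356794  0.9199777  -0.00199632  0.68530177]
```

Request:
servo_tool(steps=[0, 0, 0, 0.58, 1.31, 0, 0, 0, 0, 0, 0.58, 1.31, 0, 0, 0, 0, 0, 0.58, 1.31, 0, 0, 0, 0, 0, 0.58, 1.31, 0, 0, 0, 0, 0, 0, 0, 0, 0, 0, 0, 0, 0, 0, 0, 0])

```text
clock: 10.62
ee_pos: [538.9, 189.7, 44.6]
tool_rot: [0.005, 0.22, 0.976, 0.002]
ft_force: [0.6, 0.3, 6.7]
width: 10.8
grasp_force: 65.3
```

Request:
servo_tool(steps=[0, 0, 0, 0, 0, 0, 4.5, 0, 0, 0, 0, 0, 0, 4.5, 0, 0, 0, 0, 0, 0, 4.5, 0, 0, 0, 0, 0, -3, 4.5, 0, 0, 0, 0, 0, -4, 4.5, 0, 0, 0, 0, 0, -4, 8.5, 0, 0, 0, 0, 0, -4, 8.5])

```text
clock: 11.2
ee_pos: [535.5, 188.3, 193.7]
tool_rot: [0.003, 0.22, 0.975, -0.0]
ft_force: [1.7, 0.3, 0.8]
width: 67.7
grasp_force: 0.0
```

Run:
```python
from h import *
to(440,-370,200,1.543)
```

```text
shift cm [-15.36 -54.52  -0.61] rotvec [0.004 0.004 1.155]
```

Request:
servo_tool(steps=[0, 0, 0.1155, 0, 0, 0, 8.5, 0, 0, 0.1155, 0, 0, 0, 8.5, 0, 0, 0.1155, 0, 0, 0, 8.5, 0, 0, 0.1155, 0, 0, 0, 8.5, 0, 0, 0.1155, 0, 0, 0, 8.5, 0, 0, 0.1155, 0, 0, 0, 8.5, 0, 0, 0.1155, 0, 0, 0, 8.5, 0, 0, 0.1155, 0, 0, 0, 8.5])

```text
clock: 11.87
ee_pos: [536.0, 188.5, 192.3]
tool_rot: [0.003, 0.634, 0.773, 0.001]
ft_force: [0.5, 0.7, -0.0]
width: 85.3
grasp_force: 0.0
```

Request:
servo_tool(steps=[0, 0, 0.1155, 0, 0, 0, 8.5, 0, 0, 0.1155, 0, 0, 0, 8.5, 0, 0, 0, -4.1, -0.17, 0, 8.5, 0, 0, 0, -4.1, -0.17, 0, 8.5, 0, 0, 0, -4.1, -0.17, 0, 8.5, 0, 0, 0, -4.1, -0.17, 0, 8.5, 0, 0, 0, -4.1, -0.17, 0, 8.5, 0, 0, 0, -4.1, -0.17, 0, 8.5])

```text
clock: 12.53
ee_pos: [518.4, -58.5, 192.5]
tool_rot: [0.002, 0.717, 0.697, 0.002]
ft_force: [-0.1, -0.6, -0.2]
width: 85.4
grasp_force: 0.0
```

Request:
servo_tool(steps=[0, 0, 0, -4.1, -0.17, 0, 8.5, 0, 0, 0, -4.1, -0.17, 0, 8.5, 0, 0, 0, -4.1, -0.17, 0, 8.5, 0, 0, 0, -4.1, -0.17, 0, 8.5, 0, 0, 0, -4.1, -0.17, 0, 8.5, 0, 0, 0, -4.1, -0.17, 0, 8.5, 0, 0, 0, -3.5, -0.17, 0, 8.5, 0, 0, 0, 0, 0, 0, 8.5])

```text
clock: 13.2
ee_pos: [497.8, -343.7, 191.6]
tool_rot: [0.003, 0.72, 0.694, 0.001]
ft_force: [0.1, 1.0, -0.6]
width: 85.1
grasp_force: 0.0
```

Run:
```python
from h import *
snap('wrist','w4.png'); T,p=tool(); print(np.round(T[:3,3],1),p)
for d in r.find_in('wrist','relay_1'): 
        b=d['box']; print(round(d['score'],2),np.round(b),np.round(world('wrist',(b[0]+b[2])/2,(b[1]+b[3])/2,15)))
```

```text
[ 498.2 -340.5  191.5] 1.537151805045015
0.97 [330. 224. 357. 250.] [ 529. -415.   15.]
0.96 [322. 289. 344. 314.] [ 514. -510.   15.]
0.89 [385. 209. 414. 238.] [ 597. -399.   15.]
0.78 [279. 232. 302. 260.] [ 463. -424.   15.]
0.72 [355. 157. 376. 187.] [ 554. -333.   15.]
0.7 [287. 167. 304. 192.] [ 474. -339.   15.]
```

View pics/w4.png

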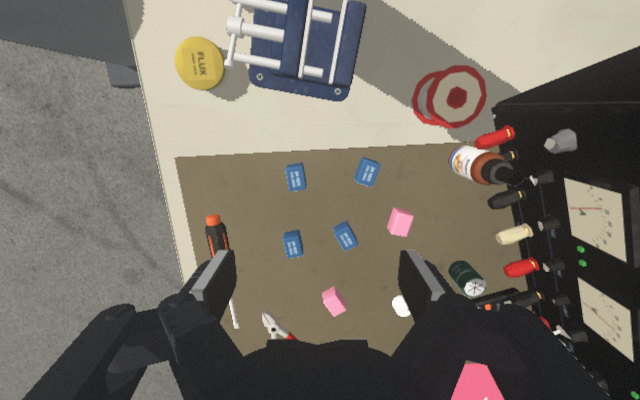

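```bash
cat >> h.py <<'E'
from scipy.optimize import minimize
def fitbox(im,P,mask,x,y,dims,z0=0,cam='wrist'):
    "fit box (dx,dy,dz) standing at z0, best x,y,yaw by overlap of the silhouette"
    L,W,H=dims; S=4
    c=np.array([[i*L/2,j*W/2,k*H] for i in(-1,1) for j in(-1,1) for k in(0,1)])
    def sil(q):
        a=q[2];Rm=np.array([[np.cos(a),-np.sin(a)],[np.sin(a),np.cos(a)]])
        w=np.c_[c[:,:2]@Rm.T+q[:2],c[:,2]+z0]; uv=np.array([pix(cam,p,P) for p in w])
        h=cv2.convexHull((uv*16).astype(np.int32)); m=np.zeros(mask.shape,np.uint8); cv2.fillConvexPoly(m,h,255,cv2.LINE_AA,4); return m
    M=mask.astype(float)
    def cost(q): m=sil(q).astype(float); return 1-np.minimum(m,M).sum()/np.maximum(m,M).sum()
    best=None
    for a in np.linspace(-1.4,1.57,9):
        o=minimize(cost,[x,y,a],method='Nelder-Mead',options=dict(initial_simplex=[[x,y,a],[x+8,y,a],[x,y+8,a],[x,y,a+.25]],xatol=.05,fatol=1e-4))
        if best is None or o.fun<best.fun: best=o
    return best.x,best.fun
def relays(im,P):
    hsv=cv2.cvtColor(im,cv2.COLOR_RGB2HSV); m=cv2.inRange(hsv,(98,90,60),(118,255,255)); m=cv2.morphologyEx(m,cv2.MORPH_CLOSE,np.ones((7,7),np.uint8))
    n,l,st,ce=cv2.connectedComponentsWithStats(m); out=[]
    for i in range(1,n):
        w=world('wrist',*ce[i],12,P)
        if st[i,4]>150 and st[i,2]<60 and st[i,3]<60 and w[1]<-270 and w[0]<580 and ce[i][1]<300: out.append((fitbox(im,P,((l==i)*255).astype(np.uint8),w[0],w[1],(20,28,22)),ce[i]))
    return out
E
python3 - <<'E'
from h import *
P=r.camera_params('wrist');im=cv2.cvtColor(cv2.imread('pics/w4.png'),cv2.COLOR_BGR2RGB)
for (q,f),c in relays(im,P): print(np.round(c),np.round(q,2),round(f,3))
print(tool())
E
```

```text
[367. 171.] [ 5.5602e+02 -3.3356e+02 -5.1000e-01] 0.207
[296. 177.] [ 4.7372e+02 -3.3717e+02  2.0000e-02] 0.201
[345. 236.] [ 5.3161e+02 -4.1527e+02  3.6000e-01] 0.201
[293. 244.] [ 4.6541e+02 -4.2359e+02  3.0000e-02] 0.203
(array([[ 3.12008815e-02,  9.99496417e-01,  5.78075502e-03,
         4.98529985e+02],
       [ 9.99512340e-01, -3.12076250e-02,  1.08001120e-03,
        -3.38443693e+02],
       [ 1.25987096e-03,  5.74423867e-03, -9.99982708e-01,
         1.91659144e+02],
       [ 0.00000000e+00,  0.00000000e+00,  0.00000000e+00,
         1.00000000e+00]]), np.float64(1.5395903559823316))
```

Run:
```python
from h import *
P=r.camera_params('wrist');im=snap('wrist','w5.png')
hsv=cv2.cvtColor(im,cv2.COLOR_RGB2HSV)
print(hsv[170:182:2,296], hsv[195:200,296],im[178,285:307:2].tolist())
for (q,f),c in relays(im,P): print(np.round(c),np.round(q,2),round(f,3))
T,p=tool();print(T[:3,3],p)
```

```text
[[106 111 126]
 [106 128 161]
 [106 126 156]
 [106  87 175]
 [104  59 203]
 [103  45 212]] [[107  47 126]
 [ 21  69 125]
 [ 21  72 127]
 [ 18  71 126]
 [ 20  73 129]] [[137, 141, 139], [78, 118, 160], [90, 126, 163], [151, 178, 201], [95, 129, 165], [148, 173, 196], [161, 185, 202], [73, 113, 153], [75, 114, 153], [62, 85, 110], [118, 110, 94]]
[366. 177.] [ 5.5528e+02 -3.3990e+02 -4.8000e-01] 0.211
[295. 182.] [ 4.7295e+02 -3.4340e+02  2.0000e-02] 0.196
[344. 240.] [ 5.3065e+02 -4.2142e+02  3.4000e-01] 0.206
[292. 248.] [ 4.6408e+02 -4.2930e+02  1.0000e-02] 0.202
[ 498.92442511 -337.09453789  191.89589079] 1.541710417515834
```

Run:
```python
from h import *
P=r.camera_params('wrist');im=snap('wrist','w6.png'); T,p=tool();print(T[:3,3],p)
S=5; big=cv2.resize(im[150:265,270:400],None,fx=S,fy=S,interpolation=cv2.INTER_CUBIC)
for (q,f),c in relays(im,P):
    print(np.round(c),np.round(q,2),round(f,3))
    a=q[2];Rm=np.array([[np.cos(a),-np.sin(a)],[np.sin(a),np.cos(a)]])
    for z,col in((0,(255,0,0)),(22,(0,255,0))):
        w=np.c_[np.array([[-10,-14],[10,-14],[10,14],[-10,14]])@Rm.T+q[:2],[z]*4]
        uv=(np.array([pix('wrist',k,P) for k in w])-[270,150]+.5)*S
        cv2.polylines(big,[uv.astype(np.int32)],True,col,1)
cv2.imwrite('pics/o1.png',big[:,:,::-1])
```

```text
[ 499.30995054 -336.24543734  192.16492511] 1.543343870150618
[366. 178.] [ 5.5544e+02 -3.3977e+02 -4.5000e-01] 0.207
[295. 183.] [ 4.7315e+02 -3.4332e+02  3.0000e-02] 0.199
[344. 241.] [ 5.3055e+02 -4.2140e+02  3.6000e-01] 0.203
[292. 249.] [ 4.6436e+02 -4.3041e+02  2.0000e-02] 0.207
```

View pics/o1.png

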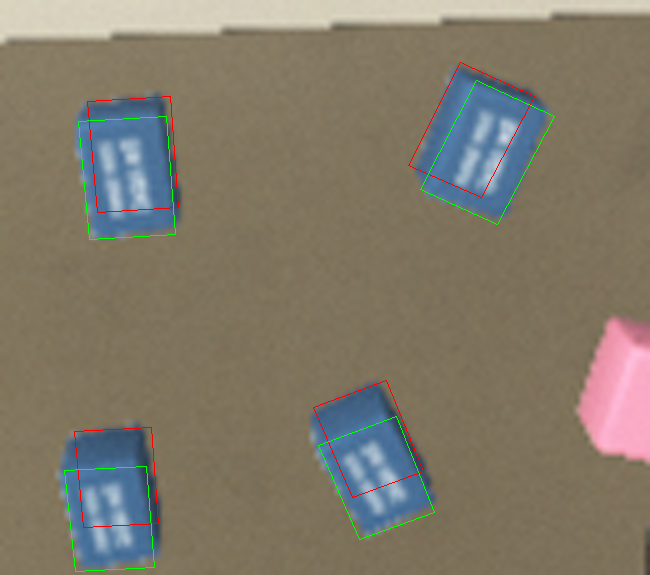

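Request:
servo_tool(steps=[0, 0, 0.118, 0, 0, 0, 8.5, 0, 0, 0.118, 0, 0, 0, 8.5, 0, 0, 0.118, 0, 0, 0, 8.5, 0, 0, 0.118, 0, 0, 0, 8.5, 0, 0, 0.118, 0, 0, 0, 8.5, 0, 0, 0.118, 0, 0, 0, 8.5, 0, 0, 0.118, 0, 0, 0, 8.5, 0, 0, 0.118, 0, 0, 0, 8.5])

```text
clock: 14.07
ee_pos: [500.2, -334.8, 192.9]
tool_rot: [0.001, 0.956, 0.294, 0.003]
ft_force: [-0.2, 0.3, 0.3]
width: 84.9
grasp_force: 0.0
```

Request:
servo_tool(steps=[0, 0, 0.118, 0, 0, 0, 4.5, 0, 0, 0.118, 0, 0, 0, 4.5, 0, 0, 0, 0, 0, 0, 4.5, 0, 0, 0, 0, 0, 0, 4.5, 0, 0, 0, 0, 0, 0, 4.5])

```text
clock: 14.48
ee_pos: [500.1, -335.9, 192.8]
tool_rot: [0.001, 0.983, 0.183, 0.004]
ft_force: [-0.3, 0.4, 0.1]
width: 44.8
grasp_force: 0.0
```

Run:
```python
from h import *
print(tool()[1]);to(532,-420.9,9,.36)
P=r.camera_params('wrist');im=r.get_image('wrist')
for (q,f),c in relays(im,P): print(np.round(c),np.round(q,2),round(f,3))
```

```text
0.3673775911279791
shift cm [-0.2   9.03 18.41] rotvec [ 0.003 -0.007  0.007]
[337. 134.] [ 5.5448e+02 -3.3953e+02 -3.9000e-01] 0.19
[393. 179.] [ 5.3005e+02 -4.2081e+02  2.9000e-01] 0.209
[313. 200.] [ 4.7223e+02 -3.4236e+02  2.1000e-01] 0.221
[376. 230.] [ 4.6346e+02 -4.2940e+02 -5.0000e-02] 0.222
```

Request:
servo_tool(steps=[0, 0, 0.007, -0.07, 3.0, 2.6, 4.5, 0, 0, 0, -0.07, 3.0, 2.6, 4.5, 0, 0, 0, -0.07, 3.0, 2.6, 4.5, 0, 0, 0, 0, 0, 2.6, 4.5, 0, 0, 0, 0, 0, 2.6, 4.5, 0, 0, 0, 0, 0, 2.0, 4.5, 0, 0, 0, 0, 0, 0, 4.5, 0, 0, 0, 0, 0, 0, 4.5])

```text
clock: 15.2
ee_pos: [529.6, -421.1, 41.5]
tool_rot: [-0.001, 0.984, 0.178, 0.002]
ft_force: [0.1, 0.4, 1.0]
width: 44.9
grasp_force: 0.0
```

Run:
```python
from h import *
to(531.7,-420.6,9,.35)
```

```text
shift cm [0.2  0.03 3.25] rotvec [-0.    -0.005  0.007]
```

Descend, grip, lift.

Request:
servo_tool(steps=[0, 0, 0, 0.2, 0, 1.6, 4.5, 0, 0, 0, 0, 0, 1.6, 4.5, 0, 0, 0, 0, 0, 0, 4.5, 0, 0, 0, 0, 0, 0, 3, 0, 0, 0, 0, 0, 0, 1.5, 0, 0, 0, 0, 0, 0, 1.5, 0, 0, 0, 0, 0, 0, 1.5])

```text
clock: 15.78
ee_pos: [533.9, -422.2, 13.3]
tool_rot: [0.002, 0.984, 0.177, 0.005]
ft_force: [0.8, 0.2, 4.9]
width: 25.9
grasp_force: 60.4
```

Request:
servo_tool(steps=[0, 0, 0, 0, 0, 0, 1.5, 0, 0, 0, 0, 0, -3.5, 1.5, 0, 0, 0, 0, 0, -4, 1.5, 0, 0, 0, 0, 0, -4, 1.5, 0, 0, 0, 0, 0, 0, 1.5, 0, 0, 0, 0, 0, 0, 1.5])

```text
clock: 16.28
ee_pos: [533.9, -423.0, 130.5]
tool_rot: [0.004, 0.984, 0.177, 0.006]
ft_force: [0.1, 0.8, -0.7]
width: 26.2
grasp_force: 59.9
```

Run:
```python
from h import *
to(533,60,130,1.543); to(533,60,130,.36)
```

```text
shift cm [ 16.77 -45.3   -0.23] rotvec [ 0.016 -0.004 -1.187]
shift cm [ 16.77 -45.3   -0.23] rotvec [ 0.01  -0.011 -0.004]
```

Request:
servo_tool(steps=[0.002, 0, -0.119, 0, 0, -0.4, 1.5, 0.002, 0, -0.119, 0, 0, -0.4, 1.5, 0.002, 0, -0.119, 0, 0, -0.4, 1.5, 0.002, 0, -0.119, 0, 0, -0.4, 1.5, 0.002, 0, -0.119, 0, 0, -0.4, 1.5, 0.002, 0, -0.119, 0, 0, -0.4, 1.5, 0.002, 0, -0.119, 0, 0, -0.4, 1.5, 0.002, 0, -0.119, 0, 0, -0.4, 1.5])

```text
clock: 16.95
ee_pos: [530.7, -420.7, 155.7]
tool_rot: [-0.007, 0.792, 0.611, 0.001]
ft_force: [0.2, -0.4, -0.2]
width: 26.1
grasp_force: 59.8
```

Request:
servo_tool(steps=[0, 0, -0.119, 0, 0, -0.4, 1.5, 0, 0, -0.119, 0, 0, -0.4, 1.5, 0, 0, 0, 4.02, -0.115, 0, 1.5, 0, 0, 0, 4.02, -0.115, 0, 1.5, 0, 0, 0, 4.02, -0.115, 0, 1.5, 0, 0, 0, 4.02, -0.115, 0, 1.5, 0, 0, 0, 4.02, -0.115, 0, 1.5, 0, 0, 0, 4.02, -0.115, 0, 1.5])

```text
clock: 17.62
ee_pos: [529.1, -178.1, 166.5]
tool_rot: [-0.007, 0.716, 0.698, 0.001]
ft_force: [0.4, 0.2, -1.2]
width: 26.4
grasp_force: 59.9
```

Request:
servo_tool(steps=[0, 0, 0, 4.02, -0.115, 0, 1.5, 0, 0, 0, 4.02, -0.115, 0, 1.5, 0, 0, 0, 4.02, -0.115, 0, 1.5, 0, 0, 0, 4.02, -0.115, 0, 1.5, 0, 0, 0, 4.02, -0.115, 0, 1.5, 0, 0, 0, 4.02, -0.115, 0, 1.5, 0, 0, 0, 0, 0, 0, 1.5, 0, 0, 0, 0, 0, 0, 1.5])

```text
clock: 18.28
ee_pos: [528.5, 63.3, 169.2]
tool_rot: [-0.006, 0.714, 0.7, 0.001]
ft_force: [0.3, 0.2, -0.7]
width: 26.6
grasp_force: 59.9
```

Request:
servo_tool(steps=[0, 0, 0, 0, 0, 0, 1.5, 0, 0, 0, 0, 0, 0, 1.5, 0, 0, 0, 0, 0, 0, 1.5])

```text
clock: 18.53
ee_pos: [529.5, 59.6, 170.3]
tool_rot: [-0.005, 0.716, 0.698, 0.002]
ft_force: [0.2, -0.0, 0.2]
width: 26.5
grasp_force: 59.9
```

Run:
```python
from h import *
P=r.camera_params('wrist');T,p=tool();print(T[:3,3],p,T[:3,2]); im=snap('wrist','w7.png'); import pickle; pickle.dump(P,open('P7.pkl','wb'))
S=4; cv2.imwrite('pics/c7.png',cv2.resize(im[130:280,240:430],None,fx=S,fy=S,interpolation=cv2.INTER_CUBIC)[:,:,::-1])
for q in [(532,-7.4,32),(509,-6.8,32),(555,-8,32)]: print(pix('wrist',q,P))
```

```text
[529.50835359  59.58692233 170.31933297] 1.5440118514729972 [-0.00515292  0.0098317  -0.99993839]
[322.72954055 246.39709391]
[301.86748156 246.34867381]
[343.61055223 246.44555801]
```

View pics/w7.png

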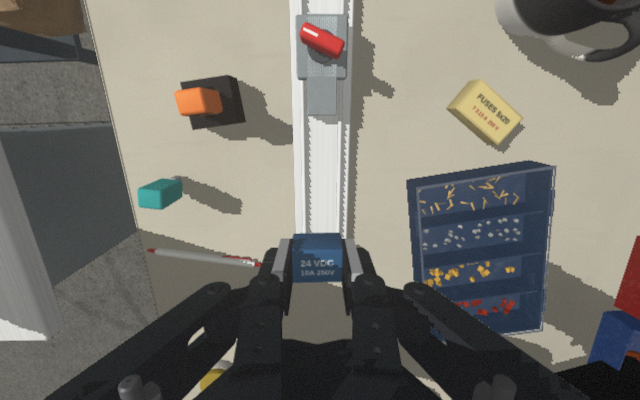

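Run:
```python
from h import *
import pickle; P=pickle.load(open('P7.pkl','rb'))
g=cv2.imread('pics/w7.png',0).astype(float)
for v in (150,180,210): 
    e=np.abs(np.diff(g[v-2:v+3].mean(0)))[280:370]; i=np.argsort(e)[-8:]; print(v,sorted((i+280.5).tolist()),[np.round(world('wrist',u+.5,v,18,P)[:2],1).tolist() for u in sorted(i+280.5)])
e=np.diff(g[:,312:332].mean(1)); i=np.argsort(np.abs(e[80:160]))[-4:]+80; print(i,[np.round(world('wrist',322,k+.5,34,P),1) for k in i])
print([np.round(world('wrist',u,110,34,P),1) for u in (306.5,338.5)])
```

```text
150 [303.5, 304.5, 309.5, 339.5, 340.5, 347.5, 348.5, 356.5] [[514.8, 96.9], [515.9, 96.9], [521.1, 96.7], [552.3, 95.9], [553.3, 95.9], [560.6, 95.7], [561.6, 95.7], [569.9, 95.5]]
180 [303.5, 304.5, 310.5, 339.5, 344.5, 346.5, 347.5, 355.5] [[513.5, 64.9], [514.6, 64.8], [521.1, 64.7], [552.2, 63.9], [557.6, 63.8], [559.7, 63.7], [560.8, 63.7], [569.4, 63.5]]
210 [294.5, 304.5, 305.5, 338.5, 339.5, 343.5, 346.5, 354.5] [[502.2, 30.9], [513.3, 30.6], [514.4, 30.6], [551.0, 29.7], [552.1, 29.7], [556.6, 29.6], [559.9, 29.5], [568.8, 29.3]]
[119 113 123 115] [array([534. , 127.5,  34. ]), array([534.1, 133. ,  34. ]), array([534. , 123.8,  34. ]), array([534.1, 131.1,  34. ])]
[array([519.6, 136.5,  34. ]), array([549.8, 135.7,  34. ])]
```

View pics/c7.png

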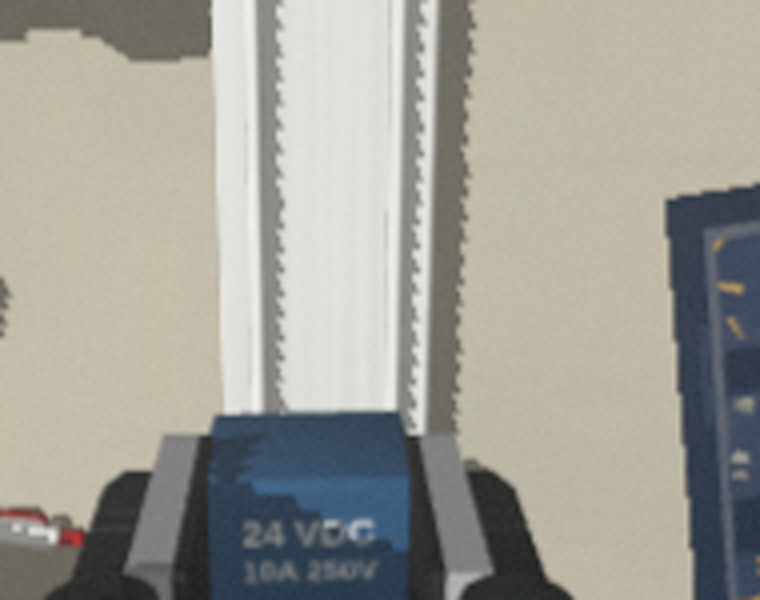

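Run:
```python
from h import *
to(532.4,15,45,1.543)
```

```text
shift cm [-4.57  0.46 12.5 ] rotvec [-0.005 -0.01   0.001]
```

Request:
servo_tool(steps=[-0.005, -0.01, 0, -1.12, 0.11, 3.1, 1.5, 0, 0, 0, -1.12, 0.11, 3.1, 1.5, 0, 0, 0, -1.12, 0.11, 3.1, 1.5, 0, 0, 0, -1.12, 0.11, 3.1, 1.5, 0, 0, 0, 0, 0, 0, 1.5, 0, 0, 0, 0, 0, 0, 1.5, 0, 0, 0, 0, 0, 0, 1.5])

```text
clock: 19.17
ee_pos: [534.0, 16.1, 48.0]
tool_rot: [0.001, 0.716, 0.698, 0.001]
ft_force: [0.3, -0.3, 0.3]
width: 26.2
grasp_force: 59.9
```

Run:
```python
from h import *
to(532.4,15,25.5,1.543)
```

```text
shift cm [-0.12 -0.17  2.25] rotvec [ 0.002 -0.001  0.002]
```

Request:
servo_tool(steps=[0, 0, 0, -0.1, -0.16, 0.8, 1.5, 0, 0, 0, 0, 0, 0.8, 1.5, 0, 0, 0, 0, 0, 0.5, 1.5, 0, 0, 0, 0, 0, 0, 1.5, 0, 0, 0, 0, 0, 0, 1.5, 0, 0, 0, 0, 0, 0, 1.5])

```text
clock: 19.67
ee_pos: [531.5, 15.8, 25.9]
tool_rot: [0.0, 0.716, 0.699, 0.0]
ft_force: [0.2, -0.1, -0.9]
width: 26.6
grasp_force: 59.9
```

Request:
servo_tool(steps=[0, 0, 0, 0, 0.05, 0.15, 1.5, 0, 0, 0, 0, 0, 0.1, 1.5, 0, 0, 0, 0, 0, 0, 1.5, 0, 0, 0, -0.3, 0, 0, 1.5, 0, 0, 0, -0.3, 0, 0, 1.5, 0, 0, 0, 0, 0, 0, 1.5])

```text
clock: 20.17
ee_pos: [531.7, 8.9, 23.3]
tool_rot: [0.0, 0.716, 0.698, 0.0]
ft_force: [0.6, 0.1, -0.9]
width: 26.3
grasp_force: 59.9
```

Request:
servo_tool(steps=[0, 0, 0, -0.3, 0, 0, 1.5, 0, 0, 0, -0.2, 0, 0, 1.5, 0, 0, 0, 0, 0, 0, 1.5])

```text
clock: 20.42
ee_pos: [531.6, 4.0, 23.2]
tool_rot: [0.0, 0.716, 0.698, 0.0]
ft_force: [0.9, 0.7, -1.0]
width: 26.0
grasp_force: 59.9
```

Request:
servo_tool(steps=[0, 0, 0, 0, 0, 0.1, 1.5, 0, 0, 0, 0, 0, 0.1, 1.5, 0, 0, 0, 0, 0, 0, 1.5, 0, 0, 0, 0, 0, 0, 1.5])

```text
clock: 20.75
ee_pos: [531.8, 4.3, 22.0]
tool_rot: [0.001, 0.716, 0.698, 0.0]
ft_force: [-2.1, -0.4, 5.2]
width: 26.2
grasp_force: 60.5
```

Request:
servo_tool(steps=[0, 0, 0, -0.2, 0, 0, 1.5, 0, 0, 0, -0.2, 0, 0, 1.5, 0, 0, 0, 0, 0, 0, 1.5])

```text
clock: 21.0
ee_pos: [532.2, 2.7, 22.0]
tool_rot: [-0.001, 0.715, 0.699, 0.003]
ft_force: [-1.2, 6.7, 6.1]
width: 26.3
grasp_force: 60.6
```

Request:
servo_tool(steps=[0, 0, 0, 0, 0, 0, 4.5, 0, 0, 0, 0, 0, 0, 4.5, 0, 0, 0, 0, 0, 0, 4.5, 0, 0, 0, 0, 0, -3, 4.5, 0, 0, 0, 0, 0, -4, 4.5, 0, 0, 0, 0, 0, -4, 4.5, 0, 0, 0, 0, 0, -4, 4.5, 0, 0, 0, -3.8, -0.26, -2, 4.5])

```text
clock: 21.67
ee_pos: [531.0, -33.0, 195.8]
tool_rot: [0.003, 0.713, 0.701, 0.003]
ft_force: [0.8, -0.9, 0.3]
width: 44.7
grasp_force: 0.0
```

Request:
servo_tool(steps=[0, 0, 0, -3.8, -0.26, 0, 4.5, 0, 0, 0, -3.8, -0.26, 0, 4.5, 0, 0, 0, -3.8, -0.26, 0, 4.5, 0, 0, 0, -3.8, -0.26, 0, 4.5, 0, 0, 0, -3.8, -0.26, 0, 4.5, 0, 0, 0, -3.8, -0.26, 0, 4.5, 0, 0, 0, -3.8, -0.26, 0, 4.5, 0, 0, 0, -3.6, -0.26, 0, 4.5])

```text
clock: 22.33
ee_pos: [498.6, -340.5, 190.2]
tool_rot: [0.0, 0.716, 0.698, -0.001]
ft_force: [0.3, -0.1, 0.5]
width: 45.1
grasp_force: 0.0
```

Request:
servo_tool(steps=[0, 0, 0, 0, 0, 0, 4.5, 0, 0, 0, 0, 0, 0, 4.5, 0, 0, 0, 0, 0, 0, 4.5, 0, 0, 0, 0, 0, 0, 4.5, 0, 0, 0, 0, 0, 0, 4.5])

```text
clock: 22.75
ee_pos: [500.1, -336.3, 190.6]
tool_rot: [0.0, 0.715, 0.699, 0.0]
ft_force: [-0.6, -0.3, 0.5]
width: 44.9
grasp_force: 0.0
```

Run:
```python
from h import *
P=r.camera_params('wrist');im=r.get_image('wrist');print(tool())
for (q,f),c in relays(im,P):
    print(np.round(c),np.round(q,2),round(f,3)); to(*(q[:2]+1.5*np.array([np.cos(q[2]),np.sin(q[2])])),100,q[2])
```

```text
(array([[ 2.23148972e-02,  9.99750893e-01,  4.44741915e-04,
         5.00172806e+02],
       [ 9.99750989e-01, -2.23148643e-02, -7.88838941e-05,
        -3.36325376e+02],
       [-6.89398881e-05,  4.46391455e-04, -9.99999898e-01,
         1.90702121e+02],
       [ 0.00000000e+00,  0.00000000e+00,  0.00000000e+00,
         1.00000000e+00]]), np.float64(1.5484795771395454))
[366. 179.] [ 5.5570e+02 -3.3968e+02 -4.6000e-01] 0.217
shift cm [-0.27  5.69  9.07] rotvec [ 0.    -0.     2.009]
[295. 183.] [ 4.7277e+02 -3.4320e+02 -1.0000e-02] 0.21
shift cm [-0.75 -2.58  9.07] rotvec [ 0.    -0.     1.559]
[291. 249.] [ 4.6392e+02 -4.3010e+02  2.0000e-02] 0.198
shift cm [-9.45 -3.27  9.07] rotvec [ 0.    -0.     1.526]
```

Request:
servo_tool(steps=[0, 0, 0, -3.15, -1.09, 2.3, 4.5, 0, 0, 0, -3.15, -1.09, 2.3, 4.5, 0, 0, 0, -3.15, -1.09, 2.3, 4.5, 0, 0, 0.117, 0, 0, 0, 4.5, 0, 0, 0.117, 0, 0, 0, 4.5, 0, 0, 0.117, 0, 0, 0, 4.5, 0, 0, 0.117, 0, 0, 0, 4.5, 0, 0, 0.117, 0, 0, 0, 4.5])

```text
clock: 23.47
ee_pos: [465.4, -430.4, 121.7]
tool_rot: [0.0, 0.888, 0.461, 0.0]
ft_force: [1.2, -0.1, -1.1]
width: 45.1
grasp_force: 0.0
```

Request:
servo_tool(steps=[0, 0, 0.117, 0, 0, 0, 4.5, 0, 0, 0.117, 0, 0, 0, 4.5, 0, 0, 0.117, 0, 0, 0, 4.5, 0, 0, 0.117, 0, 0, 0, 4.5, 0, 0, 0.117, 0, 0, 0, 4.5, 0, 0, 0.117, 0, 0, 0, 4.5, 0, 0, 0.117, 0, 0, 0, 4.5, 0, 0, 0.122, 0, 0, 0, 4.5])

```text
clock: 24.13
ee_pos: [465.5, -430.2, 121.8]
tool_rot: [0.0, 1.0, 0.008, 0.0]
ft_force: [0.4, 0.6, -0.0]
width: 44.9
grasp_force: 0.0
```

Request:
servo_tool(steps=[0, 0, 0, 0, 0, 2.5, 4.5, 0, 0, 0, 0, 0, 2.5, 4.5, 0, 0, 0, 0, 0, 0, 4.5, 0, 0, 0, 0, 0, 0, 4.5, 0, 0, 0, 0, 0, 0, 4.5, 0, 0, 0, 0, 0, 0, 4.5])

```text
clock: 24.63
ee_pos: [466.1, -431.9, 73.5]
tool_rot: [0.001, 1.0, 0.011, 0.001]
ft_force: [0.0, -0.1, 0.1]
width: 45.1
grasp_force: 0.0
```

Run:
```python
from h import *
to(465.5,-430.1,10,.02)
```

```text
shift cm [-0.08 -0.2   6.35] rotvec [ 0.002 -0.003  0.001]
```

Request:
servo_tool(steps=[0, 0, 0, 0.1, 0, 2.1, 4.5, 0, 0, 0, 0, 0, 2.1, 4.5, 0, 0, 0, 0, 0, 2.1, 4.5, 0, 0, 0, 0, 0, 0, 4.5, 0, 0, 0, 0, 0, 0, 3, 0, 0, 0, 0, 0, 0, 1.5, 0, 0, 0, 0, 0, 0, 1.5, 0, 0, 0, 0, 0, 0, 1.5])

```text
clock: 25.3
ee_pos: [467.0, -432.3, 10.4]
tool_rot: [0.001, 1.0, 0.01, 0.002]
ft_force: [0.4, -0.4, -0.9]
width: 26.5
grasp_force: 61.6
```

Request:
servo_tool(steps=[0, 0, 0, 0, 0, 0, 1.5, 0, 0, 0, 0, 0, -3.5, 1.5, 0, 0, 0, 0, 0, -4, 1.5, 0, 0, 0, 0, 0, -4, 1.5, 0, 0, 0, 0, 0, -2.5, 1.5, 0, 0, 0, 0, 0, 0, 1.5, 0, 0, 0, 0, 0, 0, 1.5])

```text
clock: 25.88
ee_pos: [467.1, -432.5, 151.6]
tool_rot: [0.002, 1.0, 0.01, 0.003]
ft_force: [-0.2, -0.2, -1.1]
width: 26.7
grasp_force: 61.8
```

Run:
```python
from h import *
s=r.get_state();print(s['width']);T,p=tool();print(T[:3,3],p);to(*T[:3,3],1.545)
x=np.array([532.7,38])-T[:2,3];c,s=np.cos(1.545),np.sin(1.545);print('after turn shift',x@[c,s],x@[s,-c])
```

```text
26.709656613008352
[ 467.07221411 -432.47730746  151.62966337] 0.020332006717078615
shift cm [0. 0. 0.] rotvec [ 7.000e-03 -1.000e-03 -1.525e+00]
after turn shift 472.0135445184692 53.47071070731757
```

Request:
servo_tool(steps=[0, 0, -0.1173, 0, 0, 0, 1.5, 0, 0, -0.1173, 0, 0, 0, 1.5, 0, 0, -0.1173, 0, 0, 0, 1.5, 0, 0, -0.1173, 0, 0, 0, 1.5, 0, 0, -0.1173, 0, 0, 0, 1.5, 0, 0, -0.1173, 0, 0, 0, 1.5, 0, 0, -0.1173, 0, 0, 0, 1.5, 0, 0, -0.1173, 0, 0, 0, 1.5])

```text
clock: 26.55
ee_pos: [464.7, -430.3, 146.0]
tool_rot: [-0.002, 0.886, 0.464, -0.0]
ft_force: [0.5, 1.5, -0.9]
width: 26.3
grasp_force: 61.8
```

Request:
servo_tool(steps=[0, 0, -0.1173, 0, 0, 0, 1.5, 0, 0, -0.1173, 0, 0, 0, 1.5, 0, 0, -0.1173, 0, 0, 0, 1.5, 0, 0, -0.1173, 0, 0, 0, 1.5, 0, 0, -0.1173, 0, 0, 0, 1.5, 0, 0, 0, 3.93, 0.446, 0, 1.5, 0, 0, 0, 3.93, 0.446, 0, 1.5, 0, 0, 0, 3.93, 0.446, 0, 1.5])

```text
clock: 27.22
ee_pos: [480.6, -312.2, 145.9]
tool_rot: [-0.002, 0.717, 0.697, -0.0]
ft_force: [1.0, -0.5, -1.1]
width: 26.2
grasp_force: 61.7
```

Request:
servo_tool(steps=[0, 0, 0, 3.93, 0.446, 0, 1.5, 0, 0, 0, 3.93, 0.446, 0, 1.5, 0, 0, 0, 3.93, 0.446, 0, 1.5, 0, 0, 0, 3.93, 0.446, 0, 1.5, 0, 0, 0, 3.93, 0.446, 0, 1.5, 0, 0, 0, 3.93, 0.446, 0, 1.5, 0, 0, 0, 3.93, 0.446, 0, 1.5, 0, 0, 0, 3.93, 0.446, 0, 1.5])

```text
clock: 27.88
ee_pos: [524.3, 1.5, 146.7]
tool_rot: [-0.001, 0.716, 0.698, -0.001]
ft_force: [1.3, -0.0, -1.0]
width: 26.0
grasp_force: 61.7
```

Request:
servo_tool(steps=[0, 0, 0, 3.93, 0.446, 0, 1.5, 0, 0, 0, 0, 0, 3.5, 1.5, 0, 0, 0, 0, 0, 3.5, 1.5, 0, 0, 0, 0, 0, 0, 1.5, 0, 0, 0, 0, 0, 0, 1.5, 0, 0, 0, 0, 0, 0, 1.5, 0, 0, 0, 0, 0, 0, 1.5])

```text
clock: 28.47
ee_pos: [532.8, 38.3, 80.3]
tool_rot: [0.001, 0.716, 0.698, 0.001]
ft_force: [0.1, -1.0, -0.6]
width: 26.5
grasp_force: 61.7
```

Run:
```python
from h import *
to(532.9,32,40,1.543)
```

```text
shift cm [-0.63  0.01  4.03] rotvec [ 0.003 -0.     0.001]
```

Request:
servo_tool(steps=[0, 0, 0, -0.3, 0, 2, 1.5, 0, 0, 0, -0.3, 0, 2, 1.5, 0, 0, 0, 0, 0, 0.8, 1.5, 0, 0, 0, 0, 0, 0.6, 1.5, 0, 0, 0, 0, 0, 0.2, 1.5, 0, 0, 0, 0, 0, 0, 1.5, 0, 0, 0, 0, 0, 0, 1.5])

```text
clock: 29.05
ee_pos: [532.2, 32.9, 23.6]
tool_rot: [0.001, 0.716, 0.698, 0.001]
ft_force: [-0.7, -0.3, -1.2]
width: 26.5
grasp_force: 61.7
```

Request:
servo_tool(steps=[0, 0, 0, -0.2, 0, 0.1, 1.5, 0, 0, 0, -0.2, 0, 0, 1.5, 0, 0, 0, 0, 0, 0, 1.5, 0, 0, 0, 0, 0, 0, 1.5])

```text
clock: 29.38
ee_pos: [531.5, 28.7, 21.9]
tool_rot: [0.0, 0.716, 0.698, 0.0]
ft_force: [0.5, 0.7, -0.1]
width: 26.1
grasp_force: 61.7
```

Request:
servo_tool(steps=[0, 0, 0, -0.2, 0, 0, 1.5, 0, 0, 0, -0.2, 0, 0, 1.5, 0, 0, 0, -0.1, 0, 0, 1.5, 0, 0, 0, -0.1, 0, 0, 1.5, 0, 0, 0, 0, 0, 0, 1.5])

```text
clock: 29.8
ee_pos: [531.0, 22.6, 21.5]
tool_rot: [0.0, 0.716, 0.698, 0.0]
ft_force: [0.9, 0.1, -0.7]
width: 26.1
grasp_force: 61.7
```

Request:
servo_tool(steps=[0, 0, 0, -0.1, 0, 0, 1.5, 0, 0, 0, -0.1, 0, 0, 1.5, 0, 0, 0, 0, 0, 0, 1.5])

```text
clock: 30.05
ee_pos: [531.1, 21.8, 21.6]
tool_rot: [-0.001, 0.716, 0.698, 0.001]
ft_force: [1.0, 3.8, -0.8]
width: 26.6
grasp_force: 62.5
```

Request:
servo_tool(steps=[0, 0, 0, 0.05, 0, 0.1, 1.5, 0, 0, 0, 0, 0, 0.1, 1.5, 0, 0, 0, 0, 0, 0, 1.5, 0, 0, 0, 0, 0, 0, 1.5])

```text
clock: 30.38
ee_pos: [531.4, 21.9, 19.7]
tool_rot: [0.0, 0.716, 0.698, 0.001]
ft_force: [1.4, 5.0, 0.3]
width: 26.7
grasp_force: 62.7
```

Request:
servo_tool(steps=[0, 0, 0, -0.15, 0, 0.05, 1.5, 0, 0, 0, 0, 0, 0, 1.5])

```text
clock: 30.55
ee_pos: [531.4, 21.8, 19.6]
tool_rot: [-0.001, 0.716, 0.699, 0.002]
ft_force: [-0.9, 9.1, 3.1]
width: 26.2
grasp_force: 63.3
```

Request:
servo_tool(steps=[0, 0, 0, 0, 0, 0, 4.5, 0, 0, 0, 0, 0, 0, 4.5, 0, 0, 0, 0, 0, 0, 4.5, 0, 0, 0, 0, 0, -3, 4.5, 0, 0, 0, 0, 0, -4, 4.5, 0, 0, 0, 0, 0, -4, 4.5, 0, 0, 0, 0, 0, -4, 4.5, 0, 0, 0, -3.5, -0.24, -2, 4.5])

```text
clock: 31.22
ee_pos: [530.4, -12.4, 194.4]
tool_rot: [0.003, 0.714, 0.7, 0.003]
ft_force: [1.7, -0.7, 0.3]
width: 45.1
grasp_force: 0.0
```

Request:
servo_tool(steps=[0, 0, 0, -4.05, -0.25, 0, 4.5, 0, 0, 0, -4.05, -0.25, 0, 4.5, 0, 0, 0, -4.05, -0.25, 0, 4.5, 0, 0, 0, -4.05, -0.25, 0, 4.5, 0, 0, 0, -4.05, -0.25, 0, 4.5, 0, 0, 0, -4.05, -0.25, 0, 4.5, 0, 0, 0, -4.05, -0.25, 0, 4.5, 0, 0, 0, -4.0, -0.25, 0, 4.5])

```text
clock: 31.88
ee_pos: [497.9, -341.0, 189.0]
tool_rot: [0.0, 0.717, 0.698, -0.001]
ft_force: [0.4, -0.8, 0.1]
width: 44.8
grasp_force: 0.0
```

Request:
servo_tool(steps=[0, 0, 0, 0, 0, 0, 4.5, 0, 0, 0, 0, 0, 0, 4.5, 0, 0, 0, 0, 0, 0, 4.5, 0, 0, 0, 0, 0, 0, 4.5, 0, 0, 0, 0, 0, 0, 4.5])

```text
clock: 32.3
ee_pos: [499.5, -336.8, 189.2]
tool_rot: [0.0, 0.715, 0.699, 0.0]
ft_force: [-0.3, 0.5, 1.2]
width: 45.3
grasp_force: 0.0
```

Run:
```python
from h import *
P=r.camera_params('wrist');im=r.get_image('wrist');print(tool())
for (q,f),c in relays(im,P):
    print(np.round(c),np.round(q,2),round(f,3)); to(*(q[:2]+[1.5,-1.5]+1.5*np.array([np.cos(q[2]),np.sin(q[2])])),100,q[2])
```

```text
(array([[ 2.34785282e-02,  9.99724230e-01,  4.71584156e-04,
         4.99635158e+02],
       [ 9.99724330e-01, -2.34784553e-02, -1.59561163e-04,
        -3.36700107e+02],
       [-1.48445093e-04,  4.75200415e-04, -9.99999876e-01,
         1.89307221e+02],
       [ 0.00000000e+00,  0.00000000e+00,  0.00000000e+00,
         1.00000000e+00]]), np.float64(1.547315640702784))
[366. 179.] [ 5.5575e+02 -3.3978e+02 -4.5000e-01] 0.208
shift cm [-0.38  5.9   8.93] rotvec [ 0.    -0.     1.999]
[295. 183.] [ 4.7311e+02 -3.4366e+02  4.0000e-02] 0.205
shift cm [-0.89 -2.34  8.93] rotvec [ 0.    -0.     1.503]
```

Request:
servo_tool(steps=[0, 0, 0, -0.45, -1.17, 3.3, 4.5, 0, 0, 0, -0.45, -1.17, 3.3, 4.5, 0, 0, 0.1165, 0, 0, 0, 4.5, 0, 0, 0.1165, 0, 0, 0, 4.5, 0, 0, 0.1165, 0, 0, 0, 4.5, 0, 0, 0.1165, 0, 0, 0, 4.5, 0, 0, 0.1165, 0, 0, 0, 4.5, 0, 0, 0.1165, 0, 0, 0, 4.5])

```text
clock: 33.02
ee_pos: [476.2, -345.3, 123.4]
tool_rot: [0.0, 0.913, 0.409, 0.0]
ft_force: [0.1, 0.4, -0.1]
width: 44.7
grasp_force: 0.0
```

Request:
servo_tool(steps=[0, 0, 0.1165, 0, 0, 0, 4.5, 0, 0, 0.1165, 0, 0, 0, 4.5, 0, 0, 0.1165, 0, 0, 0, 4.5, 0, 0, 0.1165, 0, 0, 0, 4.5, 0, 0, 0.1165, 0, 0, 0, 4.5, 0, 0, 0.1165, 0, 0, 0, 4.5, 0, 0, 0.1165, 0, 0, 0, 4.5])

```text
clock: 33.6
ee_pos: [476.3, -345.3, 123.4]
tool_rot: [0.0, 1.0, 0.014, 0.0]
ft_force: [-0.2, -0.2, 0.0]
width: 45.1
grasp_force: 0.0
```

Request:
servo_tool(steps=[0, 0, 0, 0, 0, 2.5, 4.5, 0, 0, 0, 0, 0, 2.5, 4.5, 0, 0, 0, 0, 0, 0, 4.5, 0, 0, 0, 0, 0, 0, 4.5, 0, 0, 0, 0, 0, 0, 4.5, 0, 0, 0, 0, 0, 0, 4.5])

```text
clock: 34.1
ee_pos: [477.0, -346.8, 74.9]
tool_rot: [0.001, 1.0, 0.016, 0.002]
ft_force: [0.7, 0.6, 0.4]
width: 45.0
grasp_force: 0.0
```

Run:
```python
from h import *
to(476.1,-345.1,10,.03)
```

```text
shift cm [-0.11 -0.19  6.49] rotvec [ 0.002 -0.003  0.002]
```

Request:
servo_tool(steps=[0, 0, 0, -0.1, -0.1, 2.15, 4.5, 0, 0, 0, 0, 0, 2.15, 4.5, 0, 0, 0, 0, 0, 2.15, 4.5, 0, 0, 0, 0, 0, 0, 4.5, 0, 0, 0, 0, 0, 0, 3, 0, 0, 0, 0, 0, 0, 1.5, 0, 0, 0, 0, 0, 0, 1.5, 0, 0, 0, 0, 0, 0, 1.5])

```text
clock: 34.77
ee_pos: [476.0, -346.3, 10.3]
tool_rot: [0.001, 1.0, 0.015, 0.002]
ft_force: [0.4, -0.6, -0.5]
width: 26.2
grasp_force: 61.3
```

Request:
servo_tool(steps=[0, 0, 0, 0, 0, 0, 1.5, 0, 0, 0, 0, 0, -3.5, 1.5, 0, 0, 0, 0, 0, -4, 1.5, 0, 0, 0, 0, 0, -4, 1.5, 0, 0, 0, 0, 0, -2.5, 1.5, 0, 0, 0, 0, 0, 0, 1.5, 0, 0, 0, 0, 0, 0, 1.5])

```text
clock: 35.35
ee_pos: [476.1, -346.4, 151.3]
tool_rot: [0.002, 1.0, 0.015, 0.003]
ft_force: [-0.1, 0.2, -0.9]
width: 26.7
grasp_force: 61.4
```

Run:
```python
from h import *
s=r.get_state();print(s['width']);T,p=tool();print(T[:3,3],p);to(*T[:3,3],1.545)
x=np.array([533.2,58])-T[:2,3];c,s=np.cos(1.545),np.sin(1.545);print('after turn shift',x@[c,s],x@[s,-c])
```

```text
26.747760156063094
[ 476.06362628 -346.43940261  151.33501282] 0.030786988964257134
shift cm [0. 0. 0.] rotvec [ 7.000e-03 -1.000e-03 -1.514e+00]
after turn shift 405.77858798545157 46.685470134171354
```

Request:
servo_tool(steps=[0, 0, -0.1165, 0, 0, 0, 1.5, 0, 0, -0.1165, 0, 0, 0, 1.5, 0, 0, -0.1165, 0, 0, 0, 1.5, 0, 0, -0.1165, 0, 0, 0, 1.5, 0, 0, -0.1165, 0, 0, 0, 1.5, 0, 0, -0.1165, 0, 0, 0, 1.5, 0, 0, -0.1165, 0, 0, 0, 1.5, 0, 0, -0.1165, 0, 0, 0, 1.5])

```text
clock: 36.02
ee_pos: [473.5, -344.6, 146.2]
tool_rot: [-0.002, 0.885, 0.466, -0.001]
ft_force: [-0.3, 0.5, -1.0]
width: 26.4
grasp_force: 61.4
```

Request:
servo_tool(steps=[0, 0, -0.1165, 0, 0, 0, 1.5, 0, 0, -0.1165, 0, 0, 0, 1.5, 0, 0, -0.1165, 0, 0, 0, 1.5, 0, 0, -0.1165, 0, 0, 0, 1.5, 0, 0, -0.1165, 0, 0, 0, 1.5, 0, 0, 0, 4.06, 0.467, 0, 1.5, 0, 0, 0, 4.06, 0.467, 0, 1.5, 0, 0, 0, 4.06, 0.467, 0, 1.5])

```text
clock: 36.68
ee_pos: [490.2, -222.7, 146.2]
tool_rot: [-0.002, 0.717, 0.697, -0.0]
ft_force: [1.4, 0.6, -1.1]
width: 26.5
grasp_force: 61.4
```

Request:
servo_tool(steps=[0, 0, 0, 4.06, 0.467, 0, 1.5, 0, 0, 0, 4.06, 0.467, 0, 1.5, 0, 0, 0, 4.06, 0.467, 0, 1.5, 0, 0, 0, 4.06, 0.467, 0, 1.5, 0, 0, 0, 4.06, 0.467, 0, 1.5, 0, 0, 0, 4.06, 0.467, 0, 1.5, 0, 0, 0, 4.06, 0.467, 0, 1.5])

```text
clock: 37.27
ee_pos: [530.2, 61.1, 146.7]
tool_rot: [-0.001, 0.716, 0.698, -0.001]
ft_force: [0.3, -0.7, -1.3]
width: 26.3
grasp_force: 61.4
```

Request:
servo_tool(steps=[0, 0, 0, 0, 0, 3.5, 1.5, 0, 0, 0, 0, 0, 3.5, 1.5, 0, 0, 0, 0, 0, 0, 1.5, 0, 0, 0, 0, 0, 0, 1.5, 0, 0, 0, 0, 0, 0, 1.5, 0, 0, 0, 0, 0, 0, 1.5])

```text
clock: 37.77
ee_pos: [533.2, 58.8, 80.3]
tool_rot: [0.001, 0.716, 0.698, 0.001]
ft_force: [0.1, 0.6, -1.0]
width: 26.5
grasp_force: 61.3
```

Run:
```python
from h import *
to(533.2,51,22,1.543)
```

```text
shift cm [-0.78  0.    5.83] rotvec [ 0.003 -0.     0.001]
```

Request:
servo_tool(steps=[0, 0, 0, -0.4, 0, 2, 1.5, 0, 0, 0, -0.4, 0, 2, 1.5, 0, 0, 0, 0, 0, 0.8, 1.5, 0, 0, 0, 0, 0, 0.6, 1.5, 0, 0, 0, 0, 0, 0.3, 1.5, 0, 0, 0, 0, 0, 0.1, 1.5, 0, 0, 0, 0, 0, 0.1, 1.5, 0, 0, 0, 0, 0, 0, 1.5])

```text
clock: 38.43
ee_pos: [532.3, 51.4, 20.3]
tool_rot: [0.001, 0.716, 0.698, 0.001]
ft_force: [-0.5, -0.8, -0.9]
width: 26.5
grasp_force: 61.4
```

Request:
servo_tool(steps=[0, 0, 0, -0.2, 0, 0, 1.5, 0, 0, 0, -0.2, 0, 0, 1.5, 0, 0, 0, -0.2, 0, 0, 1.5, 0, 0, 0, 0, 0, 0, 1.5])

```text
clock: 38.77
ee_pos: [531.6, 45.0, 19.8]
tool_rot: [0.0, 0.716, 0.698, 0.0]
ft_force: [0.3, 1.0, -0.4]
width: 26.5
grasp_force: 61.4
```

Request:
servo_tool(steps=[0, 0, 0, -0.1, 0, 0, 1.5, 0, 0, 0, -0.1, 0, 0, 1.5, 0, 0, 0, 0, 0, 0, 1.5])

```text
clock: 39.02
ee_pos: [531.4, 43.1, 19.6]
tool_rot: [0.0, 0.716, 0.698, 0.0]
ft_force: [0.3, 0.9, 0.0]
width: 26.9
grasp_force: 61.5
```

Request:
servo_tool(steps=[0, 0, 0, -0.1, 0, 0, 1.5, 0, 0, 0, -0.1, 0, 0, 1.5, 0, 0, 0, 0, 0, 0, 1.5])

```text
clock: 39.27
ee_pos: [531.4, 41.9, 19.6]
tool_rot: [-0.0, 0.716, 0.698, 0.001]
ft_force: [-0.7, 3.4, -0.4]
width: 26.4
grasp_force: 62.6
```

Request:
servo_tool(steps=[0, 0, 0, -0.08, 0, 0.05, 1.5, 0, 0, 0, 0, 0, 0, 1.5])

```text
clock: 39.43
ee_pos: [531.5, 41.9, 19.4]
tool_rot: [-0.001, 0.716, 0.698, 0.001]
ft_force: [0.1, 6.0, 2.0]
width: 26.6
grasp_force: 63.3
```

Request:
servo_tool(steps=[0, 0, 0, 0, 0, 0, 4.5, 0, 0, 0, 0, 0, 0, 4.5, 0, 0, 0, 0, 0, 0, 4.5, 0, 0, 0, 0, 0, -3, 4.5, 0, 0, 0, 0, 0, -4, 4.5, 0, 0, 0, 0, 0, -4, 4.5, 0, 0, 0, 0, 0, -4, 4.5, 0, 0, 0, -3.5, -0.1, -2, 4.5])

```text
clock: 40.1
ee_pos: [532.5, 8.7, 194.7]
tool_rot: [0.003, 0.714, 0.7, 0.004]
ft_force: [2.2, -0.2, 0.6]
width: 45.0
grasp_force: 0.0
```

Request:
servo_tool(steps=[0, 0, 0, -4.1, -0.1, 0, 4.5, 0, 0, 0, -4.1, -0.1, 0, 4.5, 0, 0, 0, -4.1, -0.1, 0, 4.5, 0, 0, 0, -4.1, -0.1, 0, 4.5, 0, 0, 0, -4.1, -0.1, 0, 4.5, 0, 0, 0, -4.1, -0.1, 0, 4.5, 0, 0, 0, -4.1, -0.1, 0, 4.5, 0, 0, 0, -4.1, -0.1, 0, 4.5])

```text
clock: 40.77
ee_pos: [512.2, -325.1, 189.2]
tool_rot: [0.001, 0.716, 0.698, -0.0]
ft_force: [1.4, 1.1, 0.4]
width: 45.0
grasp_force: 0.0
```

Request:
servo_tool(steps=[0, 0, 0, 0, 0, 0, 4.5, 0, 0, 0, 0, 0, 0, 4.5, 0, 0, 0, 0, 0, 0, 4.5, 0, 0, 0, 0, 0, 0, 4.5, 0, 0, 0, 0, 0, 0, 4.5])

```text
clock: 41.18
ee_pos: [513.2, -320.9, 189.3]
tool_rot: [0.0, 0.715, 0.699, 0.0]
ft_force: [0.4, 0.0, 0.2]
width: 44.5
grasp_force: 0.0
```

Run:
```python
from h import *
P=r.camera_params('wrist');im=r.get_image('wrist');print(tool())
for (q,f),c in relays(im,P):
    q[2]+=np.pi;print(np.round(c),np.round(q,2),round(f,3)); t=q[:2]+[1.5,-1.5]+1.5*np.array([np.cos(q[2]),np.sin(q[2])]);print(t);to(*t,100,q[2])
```

```text
(array([[ 2.33743246e-02,  9.99726581e-01,  6.35385728e-04,
         5.13340472e+02],
       [ 9.99726766e-01, -2.33742011e-02, -2.01076079e-04,
        -3.20862822e+02],
       [-1.86169467e-04,  6.39912136e-04, -9.99999778e-01,
         1.89346998e+02],
       [ 0.00000000e+00,  0.00000000e+00,  0.00000000e+00,
         1.00000000e+00]]), np.float64(1.547419872809911))
[354. 193.] [ 555.34 -340.45    2.94] 0.21
[ 555.37515239 -341.64372144]
shift cm [-1.98  4.25  8.94] rotvec [ 0.000e+00  1.000e-03 -1.392e+00]
```

Run:
```python
from h import *
for k in range(2):
    P=r.camera_params('wrist');im=snap('wrist','w8.png')
    for (q,f),c in relays(im,P): print(np.round(c),np.round(q,2),round(f,3))
hsv=cv2.cvtColor(im,cv2.COLOR_RGB2HSV); m=cv2.inRange(hsv,(98,50,120),(118,255,255))[170:220,330:380]
pts=np.argwhere(m>0)[:,::-1].astype(np.float32)+[330,170]; w=np.array([world('wrist',*p,22,P)[:2] for p in pts],np.float32)
print(cv2.minAreaRect(w),len(w))
cv2.imwrite('pics/c8.png',cv2.resize(im[165:225,325:385],None,fx=8,fy=8,interpolation=cv2.INTER_CUBIC)[:,:,::-1])
```

```text
[354. 193.] [ 5.5550e+02 -3.4068e+02 -2.2000e-01] 0.208
[354. 193.] [ 5.5538e+02 -3.4064e+02 -2.1000e-01] 0.212
((553.8710327148438, -337.50299072265625), (30.218860626220703, 23.419416427612305), 70.33492279052734) 467
```

View pics/c8.png

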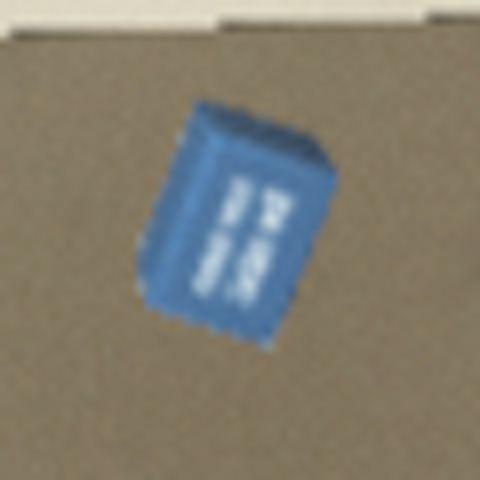

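Request:
servo_tool(steps=[0, 0, 0, -1.0, 2.13, 3.3, 4.5, 0, 0, 0, -1.0, 2.13, 3.3, 4.5, 0, 0, -0.1225, 0, 0, 0, 4.5, 0, 0, -0.1225, 0, 0, 0, 4.5, 0, 0, -0.1225, 0, 0, 0, 4.5, 0, 0, -0.1225, 0, 0, 0, 4.5, 0, 0, -0.1225, 0, 0, 0, 4.5])

```text
clock: 41.92
ee_pos: [555.4, -342.5, 122.8]
tool_rot: [0.0, 0.469, 0.883, 0.0]
ft_force: [0.1, 0.0, -0.2]
width: 44.8
grasp_force: 0.0
```

Request:
servo_tool(steps=[0, 0, -0.1225, 0, 0, 0, 4.5, 0, 0, -0.1225, 0, 0, 0, 4.5, 0, 0, -0.1225, 0, 0, 0, 4.5, 0, 0, -0.1225, 0, 0, 0, 4.5, 0, 0, -0.1225, 0, 0, 0, 4.5, 0, 0, 0, 0, 0, 2.5, 4.5, 0, 0, 0, 0, 0, 2.5, 4.5, 0, 0, 0, 0, 0, 0, 4.5])

```text
clock: 42.58
ee_pos: [552.3, -340.6, 68.0]
tool_rot: [-0.004, 0.184, 0.983, 0.002]
ft_force: [-0.5, 0.6, -0.3]
width: 45.3
grasp_force: 0.0
```

Request:
servo_tool(steps=[0, 0, 0, 0, 0, 0, 4.5, 0, 0, 0, 0, 0, 0, 4.5, 0, 0, 0, 0, 0, 0, 4.5, 0, 0, 0, 0, 0, 0, 4.5])

```text
clock: 42.92
ee_pos: [556.3, -343.8, 75.1]
tool_rot: [0.002, 0.184, 0.983, -0.001]
ft_force: [0.1, -0.0, -0.4]
width: 45.0
grasp_force: 0.0
```

Run:
```python
from h import *
to(555.5,-341.5,10,2.77)
```

```text
shift cm [0.19 0.19 6.51] rotvec [-0.     0.004  0.001]
```

Request:
servo_tool(steps=[0, 0, 0, 0.15, 0.15, 2.15, 4.5, 0, 0, 0, 0, 0, 2.15, 4.5, 0, 0, 0, 0, 0, 2.15, 4.5, 0, 0, 0, 0, 0, 0, 4.5, 0, 0, 0, 0, 0, 0, 3, 0, 0, 0, 0, 0, 0, 1.5, 0, 0, 0, 0, 0, 0, 1.5, 0, 0, 0, 0, 0, 0, 1.5])

```text
clock: 43.58
ee_pos: [555.5, -342.1, 10.5]
tool_rot: [0.002, 0.185, 0.983, -0.001]
ft_force: [-0.0, 0.6, -0.9]
width: 26.5
grasp_force: 62.1
```

Request:
servo_tool(steps=[0, 0, 0, 0, 0, 0, 1.5, 0, 0, 0, 0, 0, -3.5, 1.5, 0, 0, 0, 0, 0, -4, 1.5, 0, 0, 0, 0, 0, -4, 1.5, 0, 0, 0, 0, 0, -2.5, 1.5, 0, 0, 0, 0, 0, 0, 1.5, 0, 0, 0, 0, 0, 0, 1.5])

```text
clock: 44.17
ee_pos: [555.7, -342.3, 151.8]
tool_rot: [0.003, 0.185, 0.983, -0.001]
ft_force: [-0.1, 0.2, -1.6]
width: 26.4
grasp_force: 62.3
```

Run:
```python
from h import *
s=r.get_state();print(s['width']);T,p=tool();print(T[:3,3],p);to(*T[:3,3],1.545)
x=np.array([533.6,78])-T[:2,3];c,s=np.cos(1.545),np.sin(1.545);print('after turn shift',x@[c,s],x@[s,-c])
```

```text
26.419635682647517
[ 555.71122162 -342.28144125  151.84510524] 2.7702415034974086
shift cm [0. 0. 0.] rotvec [0.003 0.006 1.225]
after turn shift 419.57128571851746 -32.94438007710314
```

Request:
servo_tool(steps=[0, 0, 0.1225, 0, 0, 0, 1.5, 0, 0, 0.1225, 0, 0, 0, 1.5, 0, 0, 0.1225, 0, 0, 0, 1.5, 0, 0, 0.1225, 0, 0, 0, 1.5, 0, 0, 0.1225, 0, 0, 0, 1.5, 0, 0, 0.1225, 0, 0, 0, 1.5, 0, 0, 0.1225, 0, 0, 0, 1.5, 0, 0, 0.1225, 0, 0, 0, 1.5])

```text
clock: 44.83
ee_pos: [553.0, -340.6, 146.0]
tool_rot: [-0.002, 0.628, 0.778, -0.0]
ft_force: [-0.5, -0.4, -1.6]
width: 26.5
grasp_force: 62.3
```

Request:
servo_tool(steps=[0, 0, 0.1225, 0, 0, 0, 1.5, 0, 0, 0.1225, 0, 0, 0, 1.5, 0, 0, 0, 3.81, -0.3, 0, 1.5, 0, 0, 0, 3.81, -0.3, 0, 1.5, 0, 0, 0, 3.81, -0.3, 0, 1.5, 0, 0, 0, 3.81, -0.3, 0, 1.5, 0, 0, 0, 3.81, -0.3, 0, 1.5, 0, 0, 0, 3.81, -0.3, 0, 1.5])

```text
clock: 45.5
ee_pos: [540.2, -110.4, 146.5]
tool_rot: [-0.001, 0.716, 0.698, -0.001]
ft_force: [0.8, -0.0, -0.9]
width: 26.6
grasp_force: 62.3
```

Request:
servo_tool(steps=[0, 0, 0, 3.81, -0.3, 0, 1.5, 0, 0, 0, 3.81, -0.3, 0, 1.5, 0, 0, 0, 3.81, -0.3, 0, 1.5, 0, 0, 0, 3.81, -0.3, 0, 1.5, 0, 0, 0, 3.81, -0.3, 0, 1.5, 0, 0, 0, 0, 0, 3.5, 1.5, 0, 0, 0, 0, 0, 3.5, 1.5])

```text
clock: 46.08
ee_pos: [532.8, 81.4, 78.5]
tool_rot: [0.001, 0.714, 0.7, 0.002]
ft_force: [-0.8, 0.3, -2.4]
width: 26.2
grasp_force: 62.3
```

Request:
servo_tool(steps=[0, 0, 0, 0, 0, 0, 1.5, 0, 0, 0, 0, 0, 0, 1.5, 0, 0, 0, 0, 0, 0, 1.5, 0, 0, 0, 0, 0, 0, 1.5])

```text
clock: 46.42
ee_pos: [533.4, 78.1, 80.3]
tool_rot: [0.001, 0.716, 0.698, 0.001]
ft_force: [0.1, 0.3, -0.9]
width: 26.6
grasp_force: 62.2
```

Run:
```python
from h import *
to(533.4,71,22,1.543)
```

```text
shift cm [-0.71 -0.    5.83] rotvec [ 0.003 -0.001  0.001]
```

Request:
servo_tool(steps=[0, 0, 0, -0.35, 0, 2, 1.5, 0, 0, 0, -0.35, 0, 2, 1.5, 0, 0, 0, 0, 0, 0.8, 1.5, 0, 0, 0, 0, 0, 0.6, 1.5, 0, 0, 0, 0, 0, 0.3, 1.5, 0, 0, 0, 0, 0, 0.1, 1.5, 0, 0, 0, 0, 0, 0.1, 1.5, 0, 0, 0, 0, 0, 0, 1.5])

```text
clock: 47.08
ee_pos: [532.5, 71.7, 20.3]
tool_rot: [0.001, 0.716, 0.698, 0.001]
ft_force: [0.4, 0.5, 0.3]
width: 26.5
grasp_force: 62.3
```

Request:
servo_tool(steps=[0, 0, 0, -0.2, 0, 0, 1.5, 0, 0, 0, -0.2, 0, 0, 1.5, 0, 0, 0, -0.2, 0, 0, 1.5, 0, 0, 0, 0, 0, 0, 1.5])

```text
clock: 47.42
ee_pos: [531.8, 65.1, 19.8]
tool_rot: [0.0, 0.716, 0.698, 0.0]
ft_force: [0.9, 0.8, -1.4]
width: 26.3
grasp_force: 62.3
```

Request:
servo_tool(steps=[0, 0, 0, -0.1, 0, 0, 1.5, 0, 0, 0, -0.1, 0, 0, 1.5, 0, 0, 0, -0.1, 0, 0, 1.5, 0, 0, 0, 0, 0, 0, 1.5])

```text
clock: 47.75
ee_pos: [531.5, 63.1, 19.7]
tool_rot: [-0.0, 0.716, 0.698, 0.001]
ft_force: [-1.1, 3.5, 1.6]
width: 26.0
grasp_force: 62.4
```

Request:
servo_tool(steps=[0, 0, 0, -0.1, 0, 0, 1.5, 0, 0, 0, 0, 0, 0, 1.5])

```text
clock: 47.92
ee_pos: [531.4, 63.0, 19.7]
tool_rot: [-0.001, 0.716, 0.698, 0.001]
ft_force: [-2.2, 6.8, 0.7]
width: 27.0
grasp_force: 62.5
```

Request:
servo_tool(steps=[0, 0, 0, 0, 0, 0, 4.5, 0, 0, 0, 0, 0, 0, 4.5, 0, 0, 0, 0, 0, 0, 4.5, 0, 0, 0, 0, 0, -3, 4.5, 0, 0, 0, 0, 0, -4, 4.5, 0, 0, 0, 0, 0, -4, 4.5, 0, 0, 0, 2.2, -2.6, -2, 4.5, 0, 0, 0, 2.2, -2.6, -2, 4.5])

```text
clock: 48.58
ee_pos: [482.3, 106.2, 172.1]
tool_rot: [0.002, 0.717, 0.697, 0.002]
ft_force: [0.1, 0.4, -0.6]
width: 45.1
grasp_force: 0.0
```

Request:
servo_tool(steps=[0, 0, 0, 0, 0, -2, 4.5, 0, 0, 0, 0, 0, 0, 4.5, 0, 0, 0, 0, 0, 0, 4.5, 0, 0, 0, 0, 0, 0, 4.5, 0, 0, 0, 0, 0, 0, 4.5, 0, 0, 0, 0, 0, 0, 4.5])

```text
clock: 49.08
ee_pos: [480.2, 106.1, 188.1]
tool_rot: [-0.0, 0.716, 0.698, -0.001]
ft_force: [0.5, -0.6, -0.0]
width: 45.3
grasp_force: 0.0
```

Run:
```python
from h import *
P=r.camera_params('wrist');T,p=tool();print(T[:3,3],p); im=snap('wrist','w9.png')
import pickle; pickle.dump(P,open('P9.pkl','wb'))
hsv=cv2.cvtColor(im,cv2.COLOR_RGB2HSV)
m=cv2.inRange(hsv,(5,150,60),(20,255,255)); n,l,st,ce=cv2.connectedComponentsWithStats(m); i=1+np.argmax(st[1:,4]); print(st[i],ce[i])
w=world('wrist',*ce[i],52,P)
print('handle',fitbox(im,P,((l==i)*255).astype(np.uint8),w[0],w[1],(24,20,44),30))
k=cv2.inRange(hsv,(0,0,0),(179,255,70)); x0,y0=int(ce[i][0]),int(ce[i][1]); k[:, :x0-45]=0;k[:,x0+55:]=0;k[:y0-45]=0;k[y0+45:]=0
k|=((l==i)*255).astype(np.uint8)
cv2.imwrite('pics/c9.png',cv2.resize(np.hstack([im[y0-45:y0+45,x0-45:x0+55],im[145:235,290:390]]),None,fx=4,fy=4,interpolation=cv2.INTER_CUBIC)[:,:,::-1]); print(x0,y0)
```

```text
[480.20063338 106.07351397 188.05707727] 1.5443272934496914
[246 137  33  28 665] [262.14586466 150.84210526]
handle (array([4.27797591e+02, 1.45917933e+02, 2.86244766e-01]), np.float64(0.24351864719832517))
262 150
```

View pics/c9.png

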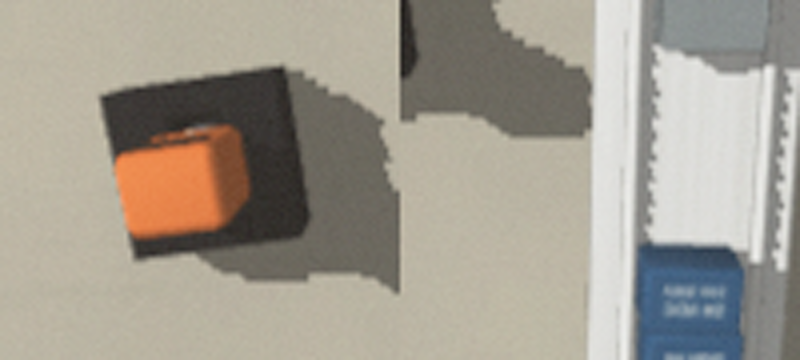

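Run:
```python
from h import *
import pickle; P=pickle.load(open('P9.pkl','rb'))
f=lambda x,y,z:world('wrist',217+x/4,105+y/4,z,P)[:2]
q=[f(100,97,30),f(284,67,30),f(309,232,30),f(135,260,30)]; print(np.round(q,1),np.mean(q,0))
for a,b in((0,1),(3,2),(3,0),(2,1)): d=q[b]-q[a]; print(np.hypot(*d),np.arctan2(d[1],d[0]))
h=[f(115,157,74),f(207,142,74),f(218,230,74),f(130,240,74)]; print(np.round(h,1),np.mean(h,0))
for a,b in((0,1),(3,2),(3,0),(2,1)): d=h[b]-h[a]; print(np.hypot(*d),np.arctan2(d[1],d[0]))
h=lambda x,y:world('wrist',290+(x-400)/4,145+y/4,34,P)
print('relay row: last relay back edge',h(690,285),'stop face',h(715,48),h(665,48),h(768,52))
```

```text
[[402.3 164.1]
 [450.5 170.4]
 [454.7 127.4]
 [407.2 121. ]] [428.65258634 145.70683453]
48.54411751251981 0.12912624737346728
47.96939655297023 0.13452111817259776
43.43932108326824 1.6825771304422745
43.19444476039144 1.6691532181808584
[[415.8 153.8]
 [436.8 156.6]
 [437.7 136.7]
 [417.3 134.9]] [426.92787122 145.50069855]
21.132865132604774 0.1318081223627387
20.494481392128506 0.08757894682730934
18.997909295586354 1.6492769053640335
19.94717979746363 1.6187319980599142
relay row: last relay back edge [528.7941369   65.63255143  34.        ] stop face [533.81485953 132.47870835  34.        ] [520.66140998 132.82104441  34.        ] [547.80096164 131.05646012  34.        ]
```

Request:
servo_tool(steps=[0, 0, 0, 1.9, -2.61, 1.5, 4.5, 0, 0, 0, 1.87, -2.61, 1.5, 4.5, 0, 0, -0.1144, 0, 0, 0, 4.5, 0, 0, -0.1144, 0, 0, 0, 4.5, 0, 0, -0.1144, 0, 0, 0, 4.5, 0, 0, -0.1144, 0, 0, 0, 4.5, 0, 0, -0.1144, 0, 0, 0, 4.5, 0, 0, -0.1144, 0, 0, 0, 4.5])

```text
clock: 49.8
ee_pos: [429.2, 145.5, 158.7]
tool_rot: [-0.0, 0.437, 0.899, -0.0]
ft_force: [1.1, 0.0, 0.4]
width: 44.8
grasp_force: 0.0
```

Request:
servo_tool(steps=[0, 0, -0.1144, 0, 0, 0, 4.5, 0, 0, -0.1144, 0, 0, 0, 4.5, 0, 0, -0.1144, 0, 0, 0, 4.5, 0, 0, -0.1144, 0, 0, 0, 4.5, 0, 0, -0.1144, 0, 0, 0, 4.5, 0, 0, -0.1144, 0, 0, 0, 4.5, 0, 0, -0.1144, 0, 0, 0, 4.5, 0, 0, -0.1144, 0, 0, 0, 4.5])

```text
clock: 50.47
ee_pos: [429.3, 145.4, 158.7]
tool_rot: [-0.0, -0.005, 1.0, -0.0]
ft_force: [-1.2, 0.3, -0.1]
width: 45.1
grasp_force: 0.0
```

Request:
servo_tool(steps=[0, 0, -0.1144, 0, 0, 1.5, 4.5, 0, 0, 0, 0, 0, 1.5, 4.5, 0, 0, 0, 0, 0, 1.5, 4.5, 0, 0, 0, 0, 0, 0, 4.5, 0, 0, 0, 0, 0, 0, 4.5, 0, 0, 0, 0, 0, 0, 4.5, 0, 0, 0, 0, 0, 0, 4.5])

```text
clock: 51.05
ee_pos: [430.2, 146.0, 115.3]
tool_rot: [0.001, -0.06, 0.998, 0.0]
ft_force: [0.4, -0.0, -0.2]
width: 45.0
grasp_force: 0.0
```

Run:
```python
from h import *
T,p=tool();print(T[:3,3],p,r.get_state()['qpos'][5]);to(428.7,145.2,36,3.26)
P=r.camera_params('wrist');im=snap('wrist','w10.png')
c=pix('wrist',(428,145.5,74),P);print(c)
x,y=int(c[0]),int(c[1]);cv2.imwrite('pics/c10.png',cv2.resize(im[max(0,y-60):y+60,x-80:x+80],None,fx=4,fy=4,interpolation=cv2.INTER_CUBIC)[:,:,::-1]);print(x,y)
```

```text
[430.1948879  145.96727947 115.30079658] -3.0220954351948537 0.20774211957545843
shift cm [ 0.17 -0.06  7.93] rotvec [0.    0.002 0.001]
[317.05575918 223.26347516]
317 223
```

View pics/c10.png

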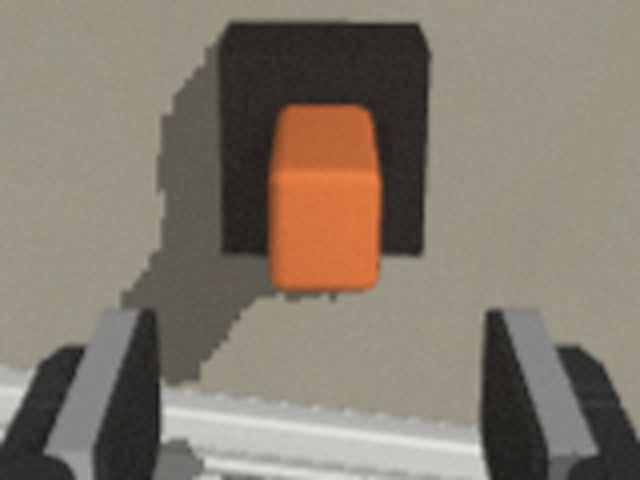

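Request:
servo_tool(steps=[0, 0, 0, 0.08, 0, 2, 4.5, 0, 0, 0, 0, 0, 2, 4.5, 0, 0, 0, 0, 0, 2, 4.5, 0, 0, 0, 0, 0, 1.8, 4.5, 0, 0, 0, 0, 0, 0, 4.5, 0, 0, 0, 0, 0, 0, 3, 0, 0, 0, 0, 0, 0, 1, 0, 0, 0, 0, 0, 0, 1])

```text
clock: 51.77
ee_pos: [430.0, 146.2, 38.0]
tool_rot: [0.002, -0.06, 0.998, 0.0]
ft_force: [0.2, 0.6, -1.1]
width: 19.8
grasp_force: 58.5
```

Request:
servo_tool(steps=[0, 0, 0, 0, 0, 0, 1, 0, 0, 0, 0, 0, 0, 1])

```text
clock: 51.93
ee_pos: [430.0, 146.1, 37.9]
tool_rot: [0.002, -0.06, 0.998, 0.0]
ft_force: [-1.0, 1.1, 4.5]
width: 19.4
grasp_force: 58.9
```

Run:
```python
from h import *
T,p=tool();s=r.get_state();print(T[:3,3],p,T[:3,2],s['ft_force'],s['moment'],s['width'])
```

```text
[429.96226131 146.13771473  37.89247856] -3.0218825349603278 [ 3.54360843e-03  9.84863761e-04 -9.99993236e-01] [-1.02886358  1.11298563  4.52882992] [-0.05927144  0.13136217 -0.03890698] 19.36847699964918
```

Request:
servo_tool(steps=[0, 0, 0, 0, 0, -1, 1, 0, 0, 0, 0, 0, -1.5, 1, 0, 0, 0, 0, 0, -2, 1, 0, 0, 0, 0, 0, -3, 1, 0, 0, 0, 0, 0, -3, 1, 0, 0, 0, 0, 0, 0, 1, 0, 0, 0, 0, 0, 0, 1])

```text
clock: 52.52
ee_pos: [430.3, 146.3, 143.7]
tool_rot: [0.003, -0.06, 0.998, 0.001]
ft_force: [-0.1, -0.4, -1.9]
width: 19.2
grasp_force: 58.5
```

Run:
```python
from h import *
import pickle; P=pickle.load(open('P9.pkl','rb'))
im=cv2.imread('pics/w9.png')[:,:,::-1].astype(int)
for v in range(195,250): 
    print(v,im[v,354:374].mean(0).astype(int).tolist(),np.round(world('wrist',364,v+.5,34,P)[1],1),np.round(world('wrist',364,v+.5,12,P)[1],1)) if v<250 and v%1==0 else 0
T,p=tool();s=r.get_state();print(T[:3,3],p,s['width'],s['ft_force'])
```

```text
195 [219, 219, 215] 90.1 83.1
196 [219, 219, 216] 88.9 81.9
197 [220, 220, 216] 87.8 80.6
198 [220, 219, 216] 86.6 79.4
199 [220, 220, 216] 85.5 78.1
200 [220, 220, 217] 84.3 76.9
201 [219, 220, 216] 83.1 75.6
202 [220, 220, 216] 82.0 74.4
203 [219, 220, 216] 80.8 73.1
204 [220, 220, 217] 79.6 71.9
205 [196, 198, 197] 78.4 70.6
206 [127, 135, 141] 77.2 69.3
207 [63, 77, 93] 76.1 68.0
208 [57, 74, 92] 74.9 66.8
209 [57, 75, 95] 73.7 65.5
210 [59, 78, 100] 72.5 64.2
211 [61, 82, 106] 71.3 62.9
212 [65, 92, 122] 70.1 61.6
213 [67, 99, 131] 68.9 60.4
214 [66, 96, 127] 67.7 59.1
215 [67, 96, 127] 66.5 57.8
216 [85, 111, 137] 65.3 56.5
217 [108, 130, 151] 64.1 55.2
218 [106, 129, 150] 62.9 53.9
219 [83, 110, 136] 61.6 52.6
220 [79, 106, 133] 60.4 51.2
221 [99, 123, 145] 59.2 49.9
222 [112, 134, 154] 58.0 48.6
223 [102, 126, 148] 56.7 47.3
224 [79, 106, 134] 55.5 46.0
225 [65, 94, 125] 54.3 44.6
226 [65, 94, 125] 53.0 43.3
227 [63, 91, 120] 51.8 42.0
228 [63, 91, 120] 50.6 40.7
229 [67, 97, 129] 49.3 39.3
230 [66, 96, 129] 48.1 38.0
231 [64, 94, 125] 46.8 36.6
232 [64, 94, 125] 45.6 35.3
233 [90, 114, 139] 44.3 33.9
234 [111, 133, 153] 43.0 32.6
235 [107, 130, 151] 41.8 31.2
236 [90, 116, 141] 40.5 29.9
237 [75, 104, 132] 39.2 28.5
238 [92, 117, 141] 38.0 27.1
239 [106, 126, 145] 36.7 25.7
240 [99, 113, 127] 35.4 24.4
241 [91, 100, 108] 34.1 23.0
242 [91, 100, 107] 32.8 21.6
243 [90, 98, 104] 31.6 20.2
244 [90, 97, 103] 30.3 18.8
245 [91, 98, 105] 29.0 17.5
246 [90, 97, 103] 27.7 16.1
247 [88, 96, 101] 26.4 14.7
248 [87, 93, 98] 25.1 13.3
249 [86, 92, 97] 23.8 11.9
[430.29248951 146.28662376 143.70275879] -3.02188760871103 19.242976909860623 [-0.13757232 -0.40355985 -1.86278725]
```

Request:
servo_tool(steps=[0, 0, 0, 0, 0, 3, 1, 0, 0, 0, 0, 0, 3, 1, 0, 0, 0, 0, 0, 2, 1, 0, 0, 0, 0, 0, 1.2, 1, 0, 0, 0, 0, 0, 0.8, 1, 0, 0, 0, 0, 0, 0.5, 1, 0, 0, 0, 0, 0, 0, 1, 0, 0, 0, 0, 0, 0, 1])

```text
clock: 53.18
ee_pos: [431.9, 146.2, 36.5]
tool_rot: [0.003, -0.06, 0.998, 0.0]
ft_force: [5.9, -0.2, -2.8]
width: 19.8
grasp_force: 60.7
```

Request:
servo_tool(steps=[0, 0, 0, 0, 0, 0, 4.5, 0, 0, 0, 0, 0, 0, 4.5, 0, 0, 0, 0, 0, 0, 4.5, 0, 0, 0, 0, 0, -3, 4.5, 0, 0, 0, 0, 0, -4, 4.5, 0, 0, 0, 0, 0, -4, 4.5, 0, 0, 0, 0, 0, 0, 4.5, 0, 0, 0, 0, 0, 0, 4.5])

```text
clock: 53.85
ee_pos: [429.9, 146.2, 148.6]
tool_rot: [0.003, -0.06, 0.998, 0.001]
ft_force: [0.3, -0.4, 0.1]
width: 44.8
grasp_force: 0.0
```

Run:
```python
from h import *
T,p=tool();print(T[:3,3],p); psi=2.697
print(r.get_state()['qpos']);to(537.0,189.5,100,psi)
```

```text
[429.93550378 146.20569494 148.63851704] -3.0218591096902285
[ 3.27877208e-01  2.03009897e-01 -2.67585379e-01  1.09482985e+00
 -1.21361594e-04  2.08140722e-01]
shift cm [-11.12   3.01   4.93] rotvec [0.002 0.005 0.564]
```

Request:
servo_tool(steps=[0, 0, 0, -3.77, 1.0, 1.3, 4.5, 0, 0, 0, -3.77, 1.0, 1.3, 4.5, 0, 0, 0, -3.77, 1.0, 1.3, 4.5, 0, 0, 0.113, 0, 0, 0, 4.5, 0, 0, 0.113, 0, 0, 0, 4.5, 0, 0, 0.113, 0, 0, 0, 4.5, 0, 0, 0.113, 0, 0, 0, 4.5, 0, 0, 0.112, 0, 0, 0, 4.5])

```text
clock: 54.52
ee_pos: [535.3, 188.4, 104.6]
tool_rot: [-0.002, 0.223, 0.975, -0.001]
ft_force: [-0.6, -0.8, 0.6]
width: 44.8
grasp_force: 0.0
```

Request:
servo_tool(steps=[0, 0, 0, 0, 0, 0, 4.5, 0, 0, 0, 0, 0, 0, 4.5, 0, 0, 0, 0, 0, 0, 4.5])

```text
clock: 54.77
ee_pos: [536.4, 188.7, 106.4]
tool_rot: [-0.001, 0.219, 0.976, -0.001]
ft_force: [0.5, 1.3, -0.0]
width: 45.0
grasp_force: 0.0
```

Run:
```python
from h import *
T,p=tool();print(T[:3,3],p);to(538.7,189.7,46,2.70)
P=r.camera_params('wrist');im=r.get_image('wrist');hsv=cv2.cvtColor(im,cv2.COLOR_RGB2HSV)
m=cv2.inRange(hsv,(0,150,110),(6,255,255))|cv2.inRange(hsv,(174,150,110),(179,255,255)); n,l,st,ce=cv2.connectedComponentsWithStats(m)
e=pix('wrist',(537.5,189.5,55),P);print('expect',e)
i=1+np.argmin(np.hypot(*(ce[1:]-e).T)+(st[1:,4]<100)*999); print(st[i],ce[i]); w=world('wrist',*ce[i],55,P)
print(fitbox(im,P,((l==i)*255).astype(np.uint8),w[0],w[1],(36,12,24),43))
```

```text
[536.39734729 188.68205418 106.40793867] 2.6996759260453933
shift cm [-0.17  0.2   6.04] rotvec [-0.001 -0.001 -0.   ]
expect [320.07637881 221.1747108 ]
[312 192  16  54 759] [319.42555995 219.14492754]
(array([ 5.35977381e+02,  1.89077796e+02, -4.49288370e-01]), np.float64(0.3010517343503951))
```

Request:
servo_tool(steps=[0, 0, 0, -0.1, 0.1, 2, 4.5, 0, 0, 0, 0, 0, 2, 4.5, 0, 0, 0, 0, 0, 1.9, 4.5, 0, 0, 0, 0, 0, 0, 4.5, 0, 0, 0, 0, 0, 0, 3, 0, 0, 0, 0, 0, 0, 0.5, 0, 0, 0, 0, 0, 0, 0.5, 0, 0, 0, 0, 0, 0, 0.5])

```text
clock: 55.48
ee_pos: [539.6, 189.9, 50.2]
tool_rot: [0.001, 0.22, 0.975, 0.001]
ft_force: [-1.8, 0.4, 2.7]
width: 10.6
grasp_force: 62.2
```

Request:
servo_tool(steps=[0, 0, 0, 0, 0, 0, 0.5, 0, 0, 0, 0, 0, 0, 0.5])

```text
clock: 55.65
ee_pos: [539.6, 189.9, 50.1]
tool_rot: [0.001, 0.22, 0.975, 0.001]
ft_force: [-1.1, -0.6, 5.9]
width: 10.3
grasp_force: 62.8
```

Request:
servo_tool(steps=[0, 0, 0, -0.417, -0.948, 0, 0.5, 0, 0, 0, -0.417, -0.948, 0, 0.5, 0, 0, 0, -0.417, -0.948, 0, 0.5, 0, 0, 0, -0.417, -0.948, 0, 0.5, 0, 0, 0, -0.417, -0.948, 0, 0.5, 0, 0, 0, 0, 0, 0, 0.5, 0, 0, 0, 0, 0, 0, 0.5, 0, 0, 0, 0, 0, 0, 0.5])

```text
clock: 56.32
ee_pos: [538.4, 137.3, 50.1]
tool_rot: [0.002, 0.221, 0.975, 0.0]
ft_force: [-1.1, -0.7, 6.4]
width: 10.4
grasp_force: 62.8
```

Run:
```python
from h import *
T,p=tool();s=r.get_state();print(T[:3,3],p,s['ft_force'],s['moment'],s['width'])
```

```text
[538.39644257 137.34324562  50.14003913] 2.696554950056044 [-1.12632878 -0.66374199  6.38666341] [-0.18441288  0.21620944  0.03717447] 10.4416271212154
```

Request:
servo_tool(steps=[0, 0, 0, 0, 0, 0, 4.5, 0, 0, 0, 0, 0, 0, 4.5, 0, 0, 0, 0, 0, 0, 4.5, 0, 0, 0, 0, 0, -3, 4.5, 0, 0, 0, 0, 0, -4, 4.5, 0, 0, 0, 0, 0, -4, 4.5, 0, 0, 0.115, 0, 0, -1.5, 4.5, 0, 0, 0.115, 0, 0, -1, 4.5])

```text
clock: 56.98
ee_pos: [538.9, 138.2, 187.2]
tool_rot: [0.003, 0.333, 0.943, 0.002]
ft_force: [0.9, 0.3, -1.4]
width: 44.8
grasp_force: 0.0
```

Request:
servo_tool(steps=[0, 0, 0.115, 0, 0, 0, 4.5, 0, 0, 0.115, 0, 0, 0, 4.5, 0, 0, 0.115, 0, 0, 0, 4.5, 0, 0, 0.115, 0, 0, 0, 4.5, 0, 0, 0.115, 0, 0, 0, 4.5, 0, 0, 0.115, 0, 0, 0, 4.5, 0, 0, 0.115, 0, 0, 0, 4.5, 0, 0, 0.115, 0, 0, 0, 4.5])

```text
clock: 57.65
ee_pos: [536.9, 137.7, 183.2]
tool_rot: [0.0, 0.717, 0.697, -0.0]
ft_force: [-0.0, -0.5, 0.2]
width: 45.0
grasp_force: 0.0
```

Request:
servo_tool(steps=[0, 0, 0, -1.5, 0, 0, 4.5, 0, 0, 0, -1.5, 0, 0, 4.5, 0, 0, 0, 0, 0, 0, 4.5, 0, 0, 0, 0, 0, 0, 4.5, 0, 0, 0, 0, 0, 0, 4.5, 0, 0, 0, 0, 0, 0, 4.5])

```text
clock: 58.15
ee_pos: [536.4, 108.3, 183.5]
tool_rot: [0.0, 0.715, 0.699, 0.0]
ft_force: [-1.2, 0.7, -0.8]
width: 44.9
grasp_force: 0.0
```

Run:
```python
from h import *
P=r.camera_params('wrist');T,p=tool();print(T[:3,3],p); im=snap('wrist','w11.png').astype(int)
for x in (527,537):
  prev=None
  for y in range(58,100):
    u,v=pix('wrist',(x+.027*(y-64),y,34),P); g=im[int(round(v)),int(round(u))-2:int(round(u))+3].mean(0).astype(int)
    print(x,y,round(v,1),g.tolist())
```

```text
[536.39096122 108.30284522 183.49489339] 1.5478955880102248
527 58 227.3 [128, 144, 159]
527 59 226.5 [117, 136, 152]
527 60 225.7 [117, 136, 152]
527 61 224.8 [91, 115, 137]
527 62 224.0 [77, 105, 130]
527 63 223.2 [105, 125, 145]
527 64 222.3 [123, 140, 155]
527 65 221.5 [123, 140, 155]
527 66 220.7 [99, 121, 141]
527 67 219.9 [66, 94, 123]
527 68 219.0 [62, 91, 121]
527 69 218.2 [64, 93, 125]
527 70 217.3 [62, 92, 124]
527 71 216.5 [62, 92, 124]
527 72 215.7 [60, 84, 110]
527 73 214.8 [53, 73, 96]
527 74 214.0 [56, 74, 95]
527 75 213.1 [53, 71, 90]
527 76 212.3 [53, 70, 89]
527 77 211.4 [52, 67, 84]
527 78 210.6 [52, 67, 84]
527 79 209.7 [148, 151, 154]
527 80 208.9 [184, 185, 183]
527 81 208.0 [156, 159, 157]
527 82 207.2 [131, 136, 136]
527 83 206.3 [129, 135, 135]
527 84 205.4 [129, 135, 134]
527 85 204.6 [129, 135, 134]
527 86 203.7 [129, 134, 134]
527 87 202.8 [130, 135, 134]
527 88 202.0 [131, 136, 136]
527 89 201.1 [130, 135, 136]
527 90 200.2 [130, 136, 136]
527 91 199.4 [130, 135, 135]
527 92 198.5 [130, 137, 136]
527 93 197.6 [130, 137, 136]
527 94 196.7 [129, 136, 136]

[... 625 characters left out ...]
1, 66, 84]
537 76 212.1 [48, 63, 80]
537 77 211.2 [57, 71, 85]
537 78 210.4 [110, 114, 116]
537 79 209.5 [110, 114, 116]
537 80 208.7 [126, 127, 124]
537 81 207.8 [128, 131, 130]
537 82 207.0 [132, 137, 137]
537 83 206.1 [129, 135, 135]
537 84 205.2 [130, 136, 135]
537 85 204.4 [130, 136, 136]
537 86 203.5 [130, 136, 136]
537 87 202.6 [130, 136, 136]
537 88 201.8 [130, 135, 135]
537 89 200.9 [129, 136, 135]
537 90 200.0 [130, 136, 136]
537 91 199.2 [130, 137, 135]
537 92 198.3 [131, 137, 137]
537 93 197.4 [130, 136, 135]
537 94 196.5 [130, 136, 135]
537 95 195.6 [130, 137, 135]
537 96 194.8 [130, 136, 135]
537 97 193.9 [130, 136, 136]
537 98 193.0 [128, 134, 134]
537 99 192.1 [129, 135, 135]
```

Request:
servo_tool(steps=[0, 0, 0, 1.17, -3.63, 1.2, 4.5, 0, 0, 0, 1.17, -3.63, 1.2, 4.5, 0, 0, 0, 1.17, -3.63, 1.2, 4.5, 0, 0, -0.1143, 0, 0, 0, 4.5, 0, 0, -0.1143, 0, 0, 0, 4.5, 0, 0, -0.1143, 0, 0, 0, 4.5, 0, 0, -0.1143, 0, 0, 0, 4.5, 0, 0, -0.1143, 0, 0, 0, 4.5])

```text
clock: 58.87
ee_pos: [428.3, 146.0, 147.7]
tool_rot: [0.0, 0.486, 0.874, 0.0]
ft_force: [0.0, -0.3, 0.1]
width: 45.2
grasp_force: 0.0
```

Request:
servo_tool(steps=[0, 0, -0.1143, 0, 0, 0, 4.5, 0, 0, -0.1143, 0, 0, 0, 4.5, 0, 0, -0.1143, 0, 0, 0, 4.5, 0, 0, -0.1143, 0, 0, 0, 4.5, 0, 0, -0.1143, 0, 0, 0, 4.5, 0, 0, -0.1143, 0, 0, 0, 4.5, 0, 0, -0.1143, 0, 0, 0, 4.5, 0, 0, -0.1143, 0, 0, 0, 4.5])

```text
clock: 59.53
ee_pos: [428.4, 145.9, 147.6]
tool_rot: [0.0, 0.051, 0.999, 0.0]
ft_force: [0.5, -0.0, -0.3]
width: 45.0
grasp_force: 0.0
```

Request:
servo_tool(steps=[0, 0, -0.1143, 0, 0, 1.5, 4.5, 0, 0, -0.1143, 0, 0, 1.5, 4.5, 0, 0, 0, 0, 0, 1, 4.5, 0, 0, 0, 0, 0, 0, 4.5, 0, 0, 0, 0, 0, 0, 4.5, 0, 0, 0, 0, 0, 0, 4.5])

```text
clock: 60.03
ee_pos: [428.8, 145.8, 108.1]
tool_rot: [0.001, -0.06, 0.998, 0.0]
ft_force: [0.5, 0.2, -0.9]
width: 45.1
grasp_force: 0.0
```

Run:
```python
from h import *
print(tool()[0][:3,3]);to(428.5,146.1,38,3.26)
```

```text
[428.84362781 145.78645108 108.12701556]
shift cm [0.04 0.03 7.01] rotvec [0.    0.002 0.002]
```

Request:
servo_tool(steps=[0, 0, 0, 0.04, 0, 2, 4.5, 0, 0, 0, 0, 0, 2, 4.5, 0, 0, 0, 0, 0, 1.8, 4.5, 0, 0, 0, 0, 0, 1.2, 4.5, 0, 0, 0, 0, 0, 0, 4.5, 0, 0, 0, 0, 0, 0, 3, 0, 0, 0, 0, 0, 0, 1, 0, 0, 0, 0, 0, 0, 1])

```text
clock: 60.7
ee_pos: [429.4, 145.8, 39.0]
tool_rot: [0.002, -0.06, 0.998, 0.0]
ft_force: [0.1, 0.5, -0.5]
width: 19.3
grasp_force: 58.5
```

Request:
servo_tool(steps=[0, 0, 0, 0, 0, 0, 1, 0, 0, 0, 0, 0, 0, 1])

```text
clock: 60.87
ee_pos: [429.4, 145.8, 38.9]
tool_rot: [0.002, -0.06, 0.998, 0.0]
ft_force: [-0.1, 0.3, 5.4]
width: 19.2
grasp_force: 59.0
```

Request:
servo_tool(steps=[0, 0, 0, 0, 0, -1, 1, 0, 0, 0, 0, 0, -1.5, 1, 0, 0, 0, 0, 0, -2, 1, 0, 0, 0, 0, 0, -3, 1, 0, 0, 0, 0, 0, -3, 1, 0, 0, 0, 0, 0, -1, 1, 0, 0, 0, 0, 0, 0, 1, 0, 0, 0, 0, 0, 0, 1])

```text
clock: 61.53
ee_pos: [428.1, 145.4, 152.9]
tool_rot: [0.001, -0.06, 0.998, 0.0]
ft_force: [-0.2, -1.0, -1.4]
width: 19.3
grasp_force: 58.6
```

Request:
servo_tool(steps=[0, 0, 0.1145, 0, 0, 0, 1, 0, 0, 0.1145, 0, 0, 0, 1, 0, 0, 0.1145, 0, 0, 0, 1, 0, 0, 0.1145, 0, 0, 0, 1, 0, 0, 0.1145, 0, 0, 0, 1, 0, 0, 0.1145, 0, 0, 0, 1, 0, 0, 0.1145, 0, 0, 0, 1, 0, 0, 0.1145, 0, 0, 0, 1])

```text
clock: 62.2
ee_pos: [426.4, 144.8, 150.4]
tool_rot: [-0.001, 0.39, 0.921, -0.001]
ft_force: [-0.5, -0.0, -0.7]
width: 19.6
grasp_force: 58.5
```

Request:
servo_tool(steps=[0, 0, 0.1145, 0, 0, 0, 1, 0, 0, 0.1145, 0, 0, 0, 1, 0, 0, 0.1145, 0, 0, 0, 1, 0, 0, 0.1145, 0, 0, 0, 1, 0, 0, 0.1145, 0, 0, 0, 1, 0, 0, 0.1145, 0, 0, 0, 1, 0, 0, 0.1145, 0, 0, 0, 1, 0, 0, 0, 0, 0, 0, 1])

```text
clock: 62.87
ee_pos: [426.5, 144.8, 150.5]
tool_rot: [-0.001, 0.717, 0.697, -0.002]
ft_force: [-0.2, 0.3, -1.2]
width: 19.2
grasp_force: 58.5
```

Run:
```python
from h import *
T,p=tool();print(T[:3,3],p,r.get_state()['width']);to(533.5,75.2,100,1.543)
```

```text
[426.50606434 144.82326546 150.52808128] 1.5424518617425176 19.198817973456208
shift cm [-6.65 10.91  5.03] rotvec [-0.003  0.001 -0.001]
```

Request:
servo_tool(steps=[0, 0, 0, -1.66, 2.72, 1.0, 1, 0, 0, 0, -1.66, 2.72, 1.0, 1, 0, 0, 0, -1.66, 2.72, 1.0, 1, 0, 0, 0, -1.66, 2.72, 1.0, 1, 0, 0, 0, 0, 0, 1, 1, 0, 0, 0, 0, 0, 0, 1, 0, 0, 0, 0, 0, 0, 1, 0, 0, 0, 0, 0, 0, 1])

```text
clock: 63.53
ee_pos: [533.7, 76.4, 102.2]
tool_rot: [-0.0, 0.716, 0.698, -0.001]
ft_force: [0.5, -0.4, 0.3]
width: 19.7
grasp_force: 59.0
```

Request:
servo_tool(steps=[0, 0, 0, 0, 0, 0, 1, 0, 0, 0, 0, 0, 0, 1])

```text
clock: 63.7
ee_pos: [534.8, 76.8, 103.4]
tool_rot: [0.001, 0.716, 0.698, 0.001]
ft_force: [0.8, -0.2, -0.8]
width: 19.4
grasp_force: 59.0
```

Run:
```python
from h import *
T,p=tool();print(T[:3,3],p,T[:3,2]);to(533.3,75.2,66,1.543)
P=r.camera_params('wrist');im=snap('wrist','w12.png')
cv2.imwrite('pics/c12.png',cv2.resize(im[140:290,230:400],None,fx=4,fy=4,interpolation=cv2.INTER_CUBIC)[:,:,::-1])
```

```text
[534.75281126  76.78527235 103.42056773] 1.5460184716424321 [ 1.71534641e-03  2.20431802e-04 -9.99998504e-01]
shift cm [-0.16 -0.15  3.74] rotvec [ 0.002 -0.     0.003]
```

View pics/c12.png

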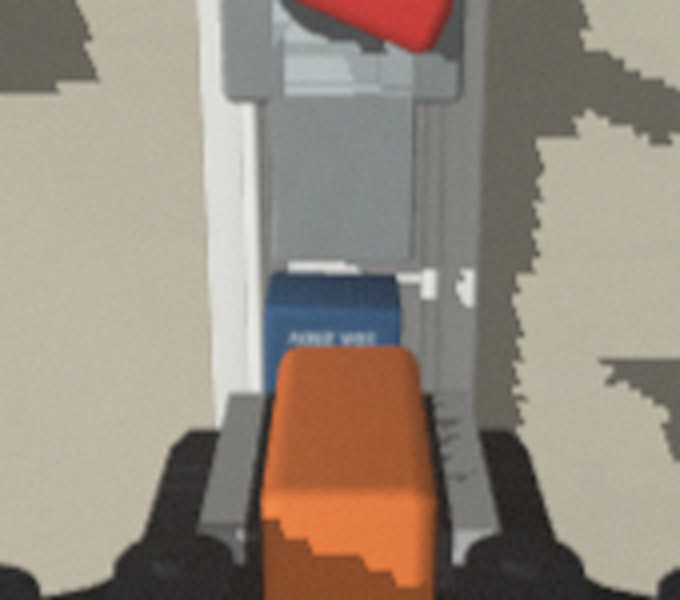

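Run:
```python
from h import *
P=r.camera_params('wrist')
z=tool()[0][2,3]
for n,u,v,zz in [('handle top',317,262.5,z+35.1),('handle bottom',317,227.3,z-8.9),('stop',315,205.5,34),('relay',315,217,34),('relay bottom',315,209,12)]: print(n,np.round(world('wrist',u,v,zz,P),1))
```

```text
handle top [533.9  90.9 138.5]
handle bottom [533.9  88.   94.5]
stop [532.2  80.3  34. ]
relay [532.   70.5  34. ]
relay bottom [531.8  69.3  12. ]
```

Request:
servo_tool(steps=[0, 0, 0, -0.2, -0.16, 1.8, 1, 0, 0, 0, 0, 0, 1.7, 1, 0, 0, 0, 0, 0, 0, 1, 0, 0, 0, 0, 0, 0, 1, 0, 0, 0, 0, 0, 0, 1])

```text
clock: 64.17
ee_pos: [533.9, 74.4, 68.6]
tool_rot: [0.001, 0.716, 0.698, 0.001]
ft_force: [-0.3, -0.1, -0.2]
width: 19.0
grasp_force: 59.0
```

Run:
```python
from h import *
to(533,74.6,43,1.543)
```

```text
shift cm [ 0.02 -0.09  2.56] rotvec [ 0.002 -0.     0.002]
```

Request:
servo_tool(steps=[0, 0, 0, 0.02, -0.08, 0.5, 1, 0, 0, 0, 0, 0, 0.4, 1, 0, 0, 0, 0, 0, 0.4, 1, 0, 0, 0, 0, 0, 0, 1])

```text
clock: 64.5
ee_pos: [532.1, 74.2, 53.9]
tool_rot: [-0.0, 0.716, 0.698, -0.0]
ft_force: [-1.2, -0.5, 0.1]
width: 19.5
grasp_force: 59.0
```

Request:
servo_tool(steps=[0, 0, 0, 0, 0, 0.4, 1, 0, 0, 0, 0, 0, 0.4, 1, 0, 0, 0, 0, 0, 0, 1])

```text
clock: 64.75
ee_pos: [532.0, 74.2, 45.6]
tool_rot: [-0.0, 0.716, 0.698, -0.0]
ft_force: [1.1, 0.2, -0.7]
width: 19.5
grasp_force: 59.0
```

Request:
servo_tool(steps=[0, 0, 0, 0, 0, 0.15, 1, 0, 0, 0, 0, 0, 0.1, 1, 0, 0, 0, 0, 0, 0, 1, 0, 0, 0, 0, 0, 0, 1])

```text
clock: 65.08
ee_pos: [532.6, 74.3, 44.1]
tool_rot: [0.0, 0.716, 0.698, 0.0]
ft_force: [0.2, -0.3, -0.5]
width: 19.0
grasp_force: 59.0
```

Request:
servo_tool(steps=[0, 0, 0, 0, 0, 0.1, 1, 0, 0, 0, 0, 0, 0, 1, 0, 0, 0, 0, 0, 0, 1])

```text
clock: 65.33
ee_pos: [532.6, 74.3, 43.1]
tool_rot: [0.0, 0.716, 0.698, 0.0]
ft_force: [0.6, 1.0, 0.1]
width: 18.9
grasp_force: 59.0
```

Request:
servo_tool(steps=[0, 0, 0, 0, 0, 0.05, 1, 0, 0, 0, 0, 0, 0, 2.5, 0, 0, 0, 0, 0, 0, 4.5, 0, 0, 0, 0, 0, 0, 4.5, 0, 0, 0, 0, 0, 0, 4.5, 0, 0, 0, 0, 0, -2, 4.5, 0, 0, 0, 0, 0, -4, 4.5, 0, 0, 0, 0, 0, -4, 4.5])

```text
clock: 66.0
ee_pos: [530.7, 74.1, 142.0]
tool_rot: [-0.001, 0.716, 0.698, -0.002]
ft_force: [1.1, -0.1, 0.3]
width: 45.2
grasp_force: 0.0
```

Request:
servo_tool(steps=[0, 0, 0, 3.1, 0.2, 0, 4.5, 0, 0, 0, 3.1, 0.2, 0, 4.5, 0, 0, -0.1154, 0, 0, 0, 4.5, 0, 0, -0.1154, 0, 0, 0, 4.5, 0, 0, -0.1154, 0, 0, 0, 4.5, 0, 0, -0.1154, 0, 0, 0, 4.5, 0, 0, -0.1154, 0, 0, 0, 4.5, 0, 0, -0.1154, 0, 0, 0, 4.5])

```text
clock: 66.67
ee_pos: [538.1, 136.3, 142.5]
tool_rot: [0.0, 0.435, 0.901, 0.0]
ft_force: [0.1, -0.7, -0.3]
width: 44.8
grasp_force: 0.0
```

Request:
servo_tool(steps=[0, 0, -0.1154, 0, 0, 0, 4.5, 0, 0, -0.1154, 0, 0, 0, 4.5, 0, 0, -0.1154, 0, 0, 0, 4.5, 0, 0, -0.1154, 0, 0, 0, 4.5, 0, 0, 0, 0, 0, 3, 4.5, 0, 0, 0, 0, 0, 0, 4.5, 0, 0, 0, 0, 0, 0, 4.5, 0, 0, 0, 0, 0, 0, 4.5])

```text
clock: 67.33
ee_pos: [538.1, 136.2, 113.0]
tool_rot: [0.0, 0.22, 0.976, -0.0]
ft_force: [0.1, 0.3, 0.6]
width: 45.1
grasp_force: 0.0
```

Run:
```python
from h import *
T,p=tool();print(T[:3,3],p);to(537.5,137.3,48,2.70)
im=snap('wrist','w13.png');print(r.find_in('wrist','feeler_handle')[:2])
P=r.camera_params('wrist');print([np.round(pix('wrist',(532.5,y,56),P)) for y in (74.5,)])
```

```text
[538.10687023 136.16581298 112.95704119] 2.697983084630924
shift cm [0.1  0.08 6.5 ] rotvec [-0.     0.    -0.002]
[{'box': [219.0, 215.3, 264.4, 267.8], 'score': 0.95}, {'box': [70.7, 17.0, 154.0, 73.9], 'score': 0.89}]
[array([243., 242.])]
```

Request:
servo_tool(steps=[0, 0, 0, 0, 0.1, 2, 4.5, 0, 0, 0, 0, 0, 2, 4.5, 0, 0, 0, 0, 0, 2.2, 4.5, 0, 0, 0, 0, 0, 0, 4.5, 0, 0, 0, 0, 0, 0, 3, 0, 0, 0, 0, 0, 0, 0.5, 0, 0, 0, 0, 0, 0, 0.5, 0, 0, 0, 0, 0, 0, 0.5])

```text
clock: 68.1
ee_pos: [540.0, 137.5, 52.7]
tool_rot: [0.002, 0.22, 0.976, 0.001]
ft_force: [-1.4, -0.5, 5.2]
width: 10.4
grasp_force: 61.8
```

Request:
servo_tool(steps=[0, 0, 0, 0, 0, -0.1, 0.5, 0, 0, 0, 0, 0, 0, 0.5])

```text
clock: 68.27
ee_pos: [539.9, 137.5, 52.7]
tool_rot: [0.002, 0.22, 0.976, 0.001]
ft_force: [0.7, 0.9, 2.5]
width: 10.1
grasp_force: 61.7
```

Request:
servo_tool(steps=[0, 0, 0, -0.04, -0.09, 0, 0.5, 0, 0, 0, -0.04, -0.09, 0, 0.5, 0, 0, 0, 0, 0, 0, 0.5, 0, 0, 0, 0, 0, 0, 0.5])

```text
clock: 68.6
ee_pos: [539.8, 135.3, 52.6]
tool_rot: [0.002, 0.22, 0.976, 0.001]
ft_force: [1.3, 0.9, 4.9]
width: 10.2
grasp_force: 62.1
```

Request:
servo_tool(steps=[0, 0, 0, -0.021, -0.045, 0, 0.5, 0, 0, 0, 0, 0, 0, 0.5])

```text
clock: 68.77
ee_pos: [539.8, 134.8, 52.6]
tool_rot: [0.002, 0.22, 0.976, 0.001]
ft_force: [1.6, -0.6, 6.2]
width: 10.4
grasp_force: 62.0
```

Request:
servo_tool(steps=[0, 0, 0, -0.021, -0.045, 0, 0.5, 0, 0, 0, 0, 0, 0, 0.5])

```text
clock: 68.93
ee_pos: [539.8, 134.4, 52.7]
tool_rot: [0.002, 0.22, 0.976, 0.001]
ft_force: [2.7, -0.2, 5.4]
width: 10.4
grasp_force: 62.0
```

Request:
servo_tool(steps=[0, 0, 0, 0, 0, 0, 0.5, 0, 0, 0, 0, 0, 0, 0.5])

```text
clock: 69.1
ee_pos: [539.8, 134.4, 52.7]
tool_rot: [0.002, 0.22, 0.976, 0.001]
ft_force: [1.1, 0.5, 5.5]
width: 10.4
grasp_force: 62.1
```

Request:
servo_tool(steps=[0, 0, 0, -0.021, -0.045, 0, 0.5, 0, 0, 0, 0, 0, 0, 0.5])

```text
clock: 69.27
ee_pos: [539.8, 133.9, 52.6]
tool_rot: [0.002, 0.22, 0.976, 0.001]
ft_force: [1.5, 0.8, 6.4]
width: 10.5
grasp_force: 62.0
```

Request:
servo_tool(steps=[0, 0, 0, -0.021, -0.045, 0, 0.5, 0, 0, 0, 0, 0, 0, 0.5])

```text
clock: 69.43
ee_pos: [539.8, 133.5, 52.7]
tool_rot: [0.002, 0.22, 0.976, 0.001]
ft_force: [0.9, 1.4, 6.4]
width: 10.3
grasp_force: 62.0
```

Request:
servo_tool(steps=[0, 0, 0, 0, 0, 0, 0.5, 0, 0, 0, 0, 0, 0, 0.5])

```text
clock: 69.6
ee_pos: [539.8, 133.5, 52.6]
tool_rot: [0.002, 0.22, 0.976, 0.001]
ft_force: [1.5, 0.7, 6.3]
width: 10.1
grasp_force: 62.0
```

Request:
servo_tool(steps=[0, 0, 0, -0.021, -0.045, 0, 0.5, 0, 0, 0, 0, 0, 0, 0.5])

```text
clock: 69.77
ee_pos: [539.8, 133.1, 52.7]
tool_rot: [0.002, 0.22, 0.976, 0.001]
ft_force: [1.9, 0.9, 5.4]
width: 10.2
grasp_force: 62.1
```

Request:
servo_tool(steps=[0, 0, 0, -0.021, -0.045, 0, 0.5, 0, 0, 0, 0, 0, 0, 0.5])

```text
clock: 69.93
ee_pos: [539.8, 133.0, 52.6]
tool_rot: [0.001, 0.22, 0.976, 0.001]
ft_force: [0.8, 2.5, 6.0]
width: 10.5
grasp_force: 62.1
```

Request:
servo_tool(steps=[0, 0, 0, 0, 0, 0, 0.5, 0, 0, 0, 0, 0, 0, 0.5])

```text
clock: 70.1
ee_pos: [539.8, 133.0, 52.7]
tool_rot: [0.001, 0.22, 0.976, 0.001]
ft_force: [1.6, 2.7, 5.1]
width: 10.2
grasp_force: 62.1
```

Request:
servo_tool(steps=[0, 0, 0, -0.017, -0.036, 0, 0.5, 0, 0, 0, 0, 0, 0, 0.5, 0, 0, 0, 0, 0, 0, 0.5])

```text
clock: 70.35
ee_pos: [539.8, 133.0, 52.7]
tool_rot: [0.001, 0.22, 0.976, 0.002]
ft_force: [2.4, 3.3, 4.7]
width: 10.2
grasp_force: 62.1
```

Request:
servo_tool(steps=[0, 0, 0, 0, 0, 0, 0.5, 0, 0, 0, 0, 0, 0, 0.5])

```text
clock: 70.52
ee_pos: [539.8, 133.0, 52.7]
tool_rot: [0.001, 0.22, 0.976, 0.002]
ft_force: [1.5, 2.6, 4.2]
width: 10.1
grasp_force: 62.1
```

Request:
servo_tool(steps=[0, 0, 0.1, 0, -0.047, 0, 0.5, 0, 0, 0.1, 0, -0.047, 0, 0.5, 0, 0, 0, 0, 0, 0, 0.5, 0, 0, 0, 0, 0, 0, 0.5])

```text
clock: 70.85
ee_pos: [539.2, 132.1, 52.6]
tool_rot: [0.001, 0.316, 0.949, 0.002]
ft_force: [0.7, 2.7, 5.1]
width: 10.4
grasp_force: 62.0
```

Request:
servo_tool(steps=[0, 0, 0.1, 0, -0.047, 0, 0.5, 0, 0, 0.1, 0, -0.047, 0, 0.5, 0, 0, 0, 0, 0, 0, 0.5, 0, 0, 0, 0, 0, 0, 0.5])

```text
clock: 71.18
ee_pos: [538.6, 131.3, 52.7]
tool_rot: [0.001, 0.409, 0.912, 0.002]
ft_force: [-0.2, 4.2, 4.9]
width: 10.5
grasp_force: 62.1
```

Request:
servo_tool(steps=[0, 0, 0.1, 0, -0.047, 0, 0.5, 0, 0, 0.1, 0, -0.047, 0, 0.5, 0, 0, 0, 0, 0, 0, 0.5, 0, 0, 0, 0, 0, 0, 0.5])

```text
clock: 71.52
ee_pos: [537.7, 130.7, 52.7]
tool_rot: [0.001, 0.498, 0.867, 0.002]
ft_force: [0.8, 3.0, 5.7]
width: 10.1
grasp_force: 62.1
```

Force steady at about 3 N; continue to lock.

Request:
servo_tool(steps=[0, 0, 0.1, 0, -0.047, 0, 0.5, 0, 0, 0.1, 0, -0.047, 0, 0.5, 0, 0, 0, 0, 0, 0, 0.5, 0, 0, 0, 0, 0, 0, 0.5])

```text
clock: 71.85
ee_pos: [536.8, 130.3, 52.7]
tool_rot: [0.0, 0.582, 0.813, 0.002]
ft_force: [0.4, 3.8, 6.6]
width: 10.1
grasp_force: 62.1
```

Request:
servo_tool(steps=[0, 0, 0.1, 0, -0.047, 0, 0.5, 0, 0, 0.1, 0, -0.047, 0, 0.5, 0, 0, 0, 0, 0, 0, 0.5, 0, 0, 0, 0, 0, 0, 0.5])

```text
clock: 72.18
ee_pos: [535.9, 130.0, 52.8]
tool_rot: [0.0, 0.661, 0.751, 0.002]
ft_force: [0.2, 2.9, 7.3]
width: 10.2
grasp_force: 62.2
```

Request:
servo_tool(steps=[0, 0, 0.1, 0, -0.047, 0, 0.5, 0, 0, 0.07, 0, -0.03, 0, 0.5, 0, 0, 0, 0, 0, 0, 0.5, 0, 0, 0, 0, 0, 0, 0.5])

```text
clock: 72.52
ee_pos: [535.1, 130.0, 52.8]
tool_rot: [0.0, 0.721, 0.693, 0.002]
ft_force: [-0.1, 1.8, 7.4]
width: 10.6
grasp_force: 62.5
```

Run:
```python
from h import *
T,p=tool();s=r.get_state();print(T[:3,3],p,s['ft_force'],s['moment'],s['width'])
```

```text
[535.10552735 129.95245943  52.821918  ] 1.5301499826800675 [-0.12330994  1.75796993  7.44538055] [ 0.40582181 -0.04521747  0.4891796 ] 10.579046180396844
```

Request:
servo_tool(steps=[0, 0, 0, 0, 0, 0, 3, 0, 0, 0, 0, 0, 0, 4.5, 0, 0, 0, 0, 0, 0, 4.5, 0, 0, 0, 0, 0, 0, 4.5, 0, 0, 0, 0, 0, -3, 4.5, 0, 0, 0, 0, 0, -3, 4.5, 0, 0, -0.013, 0, 0, -3, 4.5])

```text
clock: 73.1
ee_pos: [533.1, 128.4, 141.4]
tool_rot: [-0.001, 0.718, 0.697, -0.001]
ft_force: [0.4, -0.9, 0.9]
width: 45.0
grasp_force: 0.0
```

Request:
servo_tool(steps=[0, 0, 0, -2.8, -0.05, 0, 4.5, 0, 0, 0, -2.8, -0.05, 0, 4.5, 0, 0, 0, 0, 0, 0, 4.5, 0, 0, 0, 0, 0, 0, 4.5, 0, 0, 0, 0, 0, 0, 4.5, 0, 0, 0, 0, 0, 0, 4.5])

```text
clock: 73.6
ee_pos: [531.3, 73.5, 141.1]
tool_rot: [-0.0, 0.717, 0.697, -0.0]
ft_force: [0.8, -0.2, -0.2]
width: 44.8
grasp_force: 0.0
```

Run:
```python
from h import *
T,p=tool();print(T[:3,3],p);to(532.6,73.7,43,1.545)
im=snap('wrist','w14.png');d=r.find_in('wrist','feeler_handle')[:2];print(d)
P=r.camera_params('wrist');b=d[0]['box'];print(pix('wrist',(532.5,74,56),P),world('wrist',(b[0]+b[2])/2,(b[1]+b[3])/2,56,P))
```

```text
[531.31901645  73.4521692  141.08828107] 1.5418570086416354
shift cm [0.03 0.13 9.81] rotvec [-0.    -0.    -0.003]
[{'box': [307.4, 181.3, 333.4, 223.3], 'score': 0.75}, {'box': [116.3, 196.3, 169.1, 234.5], 'score': 0.56}]
[319.79278998 202.82592169] [533.02804981  74.45782126  56.        ]
```

Request:
servo_tool(steps=[0, 0, 0, 0.0, 0.1, 3, 4.5, 0, 0, 0, 0, 0, 2.5, 4.5, 0, 0, 0, 0, 0, 2.5, 4.5, 0, 0, 0, 0, 0, 1.4, 4.5, 0, 0, 0, 0, 0, 0, 4.5, 0, 0, 0, 0, 0, 0, 4.5, 0, 0, 0, 0, 0, 0, 3, 0, 0, 0, 0, 0, 0, 1])

```text
clock: 74.37
ee_pos: [533.9, 73.3, 49.1]
tool_rot: [0.001, 0.717, 0.697, 0.001]
ft_force: [-3.5, -1.2, 2.6]
width: 21.6
grasp_force: 1.4
```

Request:
servo_tool(steps=[0, 0, 0, 0, 0, 0, 1, 0, 0, 0, 0, 0, 0, 1, 0, 0, 0, 0, 0, 0, 1])

```text
clock: 74.62
ee_pos: [533.9, 73.3, 49.1]
tool_rot: [0.001, 0.717, 0.697, 0.002]
ft_force: [0.3, 0.6, 6.1]
width: 19.3
grasp_force: 60.7
```

Run:
```python
from h import *
T,p=tool();s=r.get_state();print(T[:3,3],p,s['ft_force'],s['moment'],s['width'])
```

```text
[533.85788033  73.25166443  49.09804317] 1.541395518422584 [0.26804979 0.60606052 6.08186117] [0.21023214 0.13178093 0.02114972] 19.339748877045867
```

Request:
servo_tool(steps=[0, 0, 0, 0, 0, -0.5, 1, 0, 0, 0, 0, 0, -0.8, 1, 0, 0, 0, 0, 0, -0.8, 1, 0, 0, 0, 0, 0, 0, 1])

```text
clock: 74.95
ee_pos: [533.9, 72.8, 70.6]
tool_rot: [0.001, 0.718, 0.697, 0.001]
ft_force: [0.4, 0.3, -0.4]
width: 19.3
grasp_force: 60.0
```

Request:
servo_tool(steps=[0, 0, 0, 0, 0, -1, 1, 0, 0, 0, 0, 0, -2, 1, 0, 0, 0, 0, 0, -2.5, 1, 0, 0, 0, 0, 0, -2.5, 1, 0, 0, 0, 0, 0, 0, 1, 0, 0, 0, 0, 0, 0, 1, 0, 0, 0, 0, 0, 0, 1])

```text
clock: 75.53
ee_pos: [532.2, 72.7, 148.4]
tool_rot: [0.0, 0.718, 0.697, -0.0]
ft_force: [-0.8, -0.7, -1.3]
width: 19.2
grasp_force: 60.0
```

Run:
```python
from h import *
T,p=tool();s=r.get_state();print(T[:3,3],p,s['width']);to(429.4,145.8,140,1.543)
```

```text
[532.18846301  72.66789711 148.43776919] 1.5411387208845453 19.229073775751647
shift cm [  7.01 -10.49   0.84] rotvec [ 0.     0.    -0.002]
```

Request:
servo_tool(steps=[0, 0, 0, 1.75, -2.62, 0, 1, 0, 0, 0, 1.75, -2.62, 0, 1, 0, 0, 0, 1.75, -2.62, 0, 1, 0, 0, 0, 1.75, -2.62, 0, 1, 0, 0, -0.1146, 0, 0, 0, 1, 0, 0, -0.1146, 0, 0, 0, 1, 0, 0, -0.1146, 0, 0, 0, 1, 0, 0, -0.1146, 0, 0, 0, 1])

```text
clock: 76.2
ee_pos: [428.4, 145.7, 147.1]
tool_rot: [-0.001, 0.538, 0.843, -0.001]
ft_force: [-0.1, 0.9, -0.9]
width: 18.8
grasp_force: 60.0
```

Request:
servo_tool(steps=[0, 0, -0.1146, 0, 0, 0, 1, 0, 0, -0.1146, 0, 0, 0, 1, 0, 0, -0.1146, 0, 0, 0, 1, 0, 0, -0.1146, 0, 0, 0, 1, 0, 0, -0.1146, 0, 0, 0, 1, 0, 0, -0.1146, 0, 0, 0, 1, 0, 0, -0.1146, 0, 0, 0, 1, 0, 0, -0.1146, 0, 0, 0, 1])

```text
clock: 76.87
ee_pos: [428.6, 145.4, 147.0]
tool_rot: [-0.001, 0.11, 0.994, -0.001]
ft_force: [0.0, 0.2, -0.3]
width: 19.1
grasp_force: 60.0
```

Request:
servo_tool(steps=[0, 0, -0.1146, 0, 0, 2.5, 1, 0, 0, -0.1146, 0, 0, 2.5, 1, 0, 0, -0.1146, 0, 0, 1, 1, 0, 0, 0, 0, 0, 0, 1, 0, 0, 0, 0, 0, 0, 1, 0, 0, 0, 0, 0, 0, 1, 0, 0, 0, 0, 0, 0, 1])

```text
clock: 77.45
ee_pos: [430.6, 146.1, 89.3]
tool_rot: [0.001, -0.059, 0.998, 0.0]
ft_force: [-0.5, 0.9, -0.3]
width: 19.4
grasp_force: 59.9
```

Run:
```python
from h import *
T,p=tool();print(T[:3,3],p,T[:3,2]);to(429.6,145.8,45.1,3.261)
```

```text
[430.6490097  146.14794406  89.27810133] -3.024512026774994 [ 2.06240581e-03  4.45126234e-04 -9.99997774e-01]
shift cm [ 0.12 -0.02  4.42] rotvec [ 0.     0.002 -0.002]
```

Request:
servo_tool(steps=[0, 0, 0, 0.1, 0, 1, 1, 0, 0, 0, 0, 0, 1, 1, 0, 0, 0, 0, 0, 0, 1, 0, 0, 0, 0, 0, 0, 1])

```text
clock: 77.78
ee_pos: [429.1, 145.9, 69.0]
tool_rot: [0.0, -0.059, 0.998, 0.0]
ft_force: [0.0, 0.1, -0.8]
width: 19.0
grasp_force: 60.0
```

Request:
servo_tool(steps=[0, 0, 0, 0, 0, 0.5, 1, 0, 0, 0, 0, 0, 0.4, 1, 0, 0, 0, 0, 0, 0, 1])

```text
clock: 78.03
ee_pos: [428.8, 145.8, 59.2]
tool_rot: [0.0, -0.059, 0.998, -0.0]
ft_force: [-0.1, -0.3, -1.0]
width: 19.0
grasp_force: 60.0
```

Entering freely; continue.

Request:
servo_tool(steps=[0, 0, 0, 0, 0, 0.4, 1, 0, 0, 0, 0, 0, 0.4, 1, 0, 0, 0, 0, 0, 0.3, 1, 0, 0, 0, 0, 0, 0, 1, 0, 0, 0, 0, 0, 0, 1])

```text
clock: 78.45
ee_pos: [428.7, 145.7, 48.2]
tool_rot: [-0.0, -0.059, 0.998, -0.0]
ft_force: [0.1, -0.4, -1.0]
width: 19.0
grasp_force: 60.0
```

Request:
servo_tool(steps=[0, 0, 0, 0, 0, 0.15, 1, 0, 0, 0, 0, 0, 0.15, 1, 0, 0, 0, 0, 0, 0, 1, 0, 0, 0, 0, 0, 0, 1])

```text
clock: 78.78
ee_pos: [428.9, 145.8, 45.5]
tool_rot: [0.0, -0.059, 0.998, -0.0]
ft_force: [-0.1, 0.4, -1.2]
width: 18.9
grasp_force: 60.0
```

Request:
servo_tool(steps=[0, 0, 0, 0, 0, 0.1, 1, 0, 0, 0, 0, 0, 0.05, 1, 0, 0, 0, 0, 0, 0, 1, 0, 0, 0, 0, 0, 0, 1])

```text
clock: 79.12
ee_pos: [429.2, 145.9, 45.0]
tool_rot: [0.001, -0.059, 0.998, 0.0]
ft_force: [-2.6, -1.3, 6.8]
width: 19.0
grasp_force: 61.3
```

Request:
servo_tool(steps=[0, 0, 0, 0, 0, 0, 2.5, 0, 0, 0, 0, 0, 0, 4.5, 0, 0, 0, 0, 0, 0, 4.5, 0, 0, 0, 0, 0, 0, 4.5, 0, 0, 0, 0, 0, -3, 4.5, 0, 0, 0, 0, 0, -4, 4.5, 0, 0, 0, 0, 0, -4, 4.5])

```text
clock: 79.7
ee_pos: [427.5, 145.4, 154.1]
tool_rot: [-0.002, -0.059, 0.998, -0.001]
ft_force: [1.6, 0.3, 0.4]
width: 44.9
grasp_force: 0.0
```

Request:
servo_tool(steps=[0, 0, 0, 0, 0, 0, 4.5, 0, 0, 0, 0, 0, 0, 4.5, 0, 0, 0, 0, 0, 0, 4.5, 0, 0, 0.11, 0, 0, 0, 4.5, 0, 0, 0.11, 0, 0, 0, 4.5, 0, 0, 0.11, 0, 0, 0, 4.5, 0, 0, 0.11, 0, 0, 0, 4.5, 0, 0, 0.11, 0, 0, 0, 4.5])

```text
clock: 80.37
ee_pos: [427.3, 145.3, 151.8]
tool_rot: [-0.002, 0.217, 0.976, -0.001]
ft_force: [0.2, -0.2, -0.4]
width: 45.0
grasp_force: 0.0
```

Request:
servo_tool(steps=[0, 0, 0.115, 0, 0, 0, 4.5, 0, 0, 0.115, 0, 0, 0, 4.5, 0, 0, 0.115, 0, 0, 0, 4.5, 0, 0, 0.115, 0, 0, 0, 4.5, 0, 0, 0.115, 0, 0, 0, 4.5, 0, 0, 0.115, 0, 0, 0, 4.5, 0, 0, 0.115, 0, 0, 0, 4.5, 0, 0, 0.115, 0, 0, 0, 4.5])

```text
clock: 81.03
ee_pos: [427.3, 145.3, 151.8]
tool_rot: [-0.001, 0.628, 0.779, -0.002]
ft_force: [-0.6, 0.2, -0.1]
width: 45.1
grasp_force: 0.0
```

Request:
servo_tool(steps=[0, 0, 0.115, 0, 0, 0, 4.5, 0, 0, 0.115, 0, 0, 0, 4.5, 0, 0, 0, -2, 3, -1.5, 4.5, 0, 0, 0, -2, 3, -1.5, 4.5, 0, 0, 0, 0, 0, 0, 4.5, 0, 0, 0, 0, 0, 0, 4.5, 0, 0, 0, 0, 0, 0, 4.5, 0, 0, 0, 0, 0, 0, 4.5])

```text
clock: 81.7
ee_pos: [486.6, 105.2, 182.3]
tool_rot: [-0.001, 0.711, 0.704, -0.001]
ft_force: [0.2, 0.1, -0.3]
width: 44.9
grasp_force: 0.0
```

Run:
```python
from h import *
P=r.camera_params('wrist');T,p=tool();print(T[:3,3],p); im=snap('wrist','w15.png').astype(int)
for n in ['feeler_handle','knob_grip','holder_slot','stop_face']:
    for d in r.find_in('wrist',n)[:2]:
        b=d['box']; print(n,round(d['score'],2),np.round(b),np.round(world('wrist',(b[0]+b[2])/2,(b[1]+b[3])/2,52,P)))
for x in (527,537):
  L=[]
  for y in np.arange(-14,84,1.):
    u,v=pix('wrist',(x+.027*(y-64),y,34),P); g=im[int(round(v)),int(round(u))-2:int(round(u))+3].mean(0).astype(int); L.append('%d:%d/%d'%(y,g[0],g[2]))
  print(x,' '.join(L[76:] if x==537 else L))
```

```text
[486.64396992 105.24817412 182.27842935] 1.5607820691182965
feeler_handle 0.93 [192. 208. 229. 244.] [373.  65.  52.]
feeler_handle 0.74 [236. 137. 272. 163.] [424. 145.  52.]
knob_grip 0.74 [343. 210. 368. 232.] [525.  70.  52.]
knob_grip 0.65 [360. 142. 378. 180.] [536. 133.  52.]
holder_slot 0.93 [234. 119. 292. 170.] [434. 149.  52.]
stop_face 0.86 [338. 131. 390. 208.] [531. 124.  52.]
527 -14:58/128 -13:58/128 -12:58/128 -11:58/128 -10:58/125 -9:58/125 -8:60/122 -7:60/121 -6:60/121 -5:66/126 -4:95/142 -3:105/149 -2:105/149 -1:82/134 0:75/131 1:96/142 2:96/142 3:106/149 4:89/138 5:68/126 6:69/127 7:60/121 8:62/126 9:65/133 10:65/133 11:62/124 12:60/119 13:60/122 14:60/122 15:66/126 16:96/142 17:107/150 18:107/150 19:87/136 20:73/129 21:93/142 22:105/148 23:105/148 24:97/144 25:75/130 26:60/121 27:60/121 28:61/124 29:65/131 30:64/127 31:62/122 32:62/122 33:60/122 34:63/123 35:81/135 36:110/151 37:110/151 38:109/150 39:79/132 40:70/128 41:104/147 42:104/147 43:121/157 44:102/146 45:75/131 46:62/122 47:62/122 48:63/124 49:64/129 50:62/124 51:62/120 52:62/120 53:62/121 54:62/122 55:62/122 56:105/146 57:129/162 58:129/162 59:123/159 60:101/146 61:73/131 62:102/146 63:133/164 64:133/164 65:109/149 66:77/132 67:61/122 68:65/127 69:66/132 70:66/132 71:61/117 72:54/100 73:54/97 74:53/94 75:56/91 76:58/82 77:58/82 78:114/121 79:136/141 80:133/139 81:132/138 82:134/139 83:132/138
537 62:90/138 63:109/151 64:109/151 65:88/137 66:71/128 67:63/123 68:64/125 69:63/124 70:63/124 71:58/110 72:53/93 73:52/90 74:51/88 75:50/80 76:64/81 77:64/81 78:110/119 79:133/139 80:133/139 81:134/139 82:133/139 83:133/139
```

```bash
python3 -c "
from workcell import r
print(r.hand_in())"
```

```text
the job is handed in; nothing more can be done
None
```

The job is handed in, though I got no verdict back. The four blue relays stand as a closed row against the fixed end, and the stop nipped the blade at about 3 N before I locked the knob. The feeler is back in its black holder, the gap left measures about 6.4 mm against the 6 mm blade, and the solder reel and tin were not touched.

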